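# Pack the model-building case and shut it

### The job

Pack up after the model-building class: lay every roof timber on the bench in the wide bay of the open wooden case and every little chimney block in its narrow bay. Once all are in, lower the lid gently (do not slam it) until it is fully shut, then press both round catches on the lid all the way down. Leave the glue bottle and the paint jar where they stand.

Things in the scene. Friction and masses are not known exactly. Their poses are not given: they have to be found in the camera images.
- case: Open plywood case fixed to the bench, 262 x 220 mm outside and 52 mm high, walls and floor 6 mm thick. Origin: centre of its underside. Its z is up, its +y points from the hinge rim (at y = -110 mm) to the front rim (y = +110 mm). A 6 mm divider parallel to y, its top 40 mm above the underside, has its middle at x = -20 mm: the wide bay spans x = -17 to +125 mm, the narrow bay x = -125 to -23 mm; both span y = -104 to +104 mm. The lid stands up along the -y rim.
- wide_bay (a point): Centre of the wide bay's floor (floor is 6 mm above the bench); bay 142 mm along the case's x, 208 mm along its y, 46 mm deep below the rim. Axes as the case.
- narrow_bay (a point): Centre of the narrow bay's floor (6 mm above the bench); bay 102 mm along the case's x, 208 mm along its y, 46 mm deep. Axes as the case.
- lid_hinge (a point): Middle of the hinge line, which runs along the case's x at its -y rim, 52.5 mm above the bench. Axes turn with the lid: x along the hinge, y from the hinge to the lid's free edge, z the lid's outward normal (up when shut).
- lid_edge (a point): On the outer face of the lid at the tip of its front tab, 238 mm from the hinge. Lid: plywood board 262 mm along the hinge, 220 mm from hinge to free edge, 8 mm thick; a 70 mm wide, 8 mm thick wooden tab at the middle of the free edge runs on to 239 mm.
- lid (a joint): Lid angle in rad: 0 fully shut, 1.57 upright, limit 2.0. The hinge is stiff (0.6 N m of friction, about 3 N at the free edge) and the lid stays wherever it is left. It starts standing open, 1.55 to 1.85.
- catch_far (a joint): How far this catch is pressed in, in m: 0 up, 0.010 fully down. It moves stiffly (about 4 N) and stays where it is left.
- catch_far_top (a point): Centre of the top of a round steel push catch, 24 mm across, on the lid's outer face at +80 mm along the hinge direction (case x), 198 mm from the hinge. It stands 16.5 mm proud of the 8 mm lid when up, 6.5 mm when fully down; it is pressed straight down into the shut lid.
- catch_near (a joint): How far this catch is pressed in, in m: 0 up, 0.010 fully down. It moves stiffly (about 4 N) and stays where it is left.
- catch_near_top (a point): Centre of the top of a round steel push catch, 24 mm across, on the lid's outer face at -80 mm along the hinge direction (case x), 198 mm from the hinge. It stands 16.5 mm proud of the 8 mm lid when up, 6.5 mm when fully down; it is pressed straight down into the shut lid.
- timber1_mid (a point): Centre of a loose square wooden roof timber, 100 (x) x 18 (y) x 18 (z) mm, 20 to 45 g, lying on the bench. May be absent (None).
- timber2_mid (a point): Centre of a loose square wooden roof timber, 100 (x) x 18 (y) x 18 (z) mm, 20 to 45 g, lying on the bench. May be absent (None).
- timber3_mid (a point): Centre of a loose square wooden roof timber, 100 (x) x 18 (y) x 18 (z) mm, 20 to 45 g, lying on the bench. May be absent (None).
- chimney1_mid (a point): Centre of a loose grey model chimney block, 34 (x) x 46 (y) x 32 (z) mm, 50 to 100 g, two dark flue spots on top, standing on the bench. May be absent (None).
- chimney2_mid (a point): Centre of a loose grey model chimney block, 34 (x) x 46 (y) x 32 (z) mm, 50 to 100 g, two dark flue spots on top, standing on the bench. May be absent (None).
- chimney3_mid (a point): Centre of a loose grey model chimney block, 34 (x) x 46 (y) x 32 (z) mm, 50 to 100 g, two dark flue spots on top, standing on the bench. May be absent (None).
- glue_mid (a point): Centre of a standing glue bottle, 44 mm across, 105 mm high. Leave alone.
- paint_jar_mid (a point): Centre of a standing paint jar, 52 mm across, 55 mm high. Leave alone.
There are look-alikes about, which are no part of the job. What is shaped like the part that bears timber3_mid but blue, purple or turquoise is not meant.

How it is judged:
On the way, in this order (a step that is already met when the one before it is completed fails the run):
1. every part is in its own bay, and the lid is still open (x of timber1_mid in the frame of case between -0.017 and 0.125 m and y of timber1_mid in the frame of case between -0.104 and 0.104 m and z of timber1_mid in the frame of case between 0 and 0.046 m and x of timber2_mid in the frame of case between -0.017 and 0.125 m and y of timber2_mid in the frame of case between -0.104 and 0.104 m and z of timber2_mid in the frame of case between 0 and 0.046 m and x of timber3_mid in the frame of case between -0.017 and 0.125 m and y of timber3_mid in the frame of case between -0.104 and 0.104 m and z of timber3_mid in the frame of case between 0 and 0.046 m and x of chimney1_mid in the frame of case between -0.125 and -0.023 m and y of chimney1_mid in the frame of case between -0.104 and 0.104 m and z of chimney1_mid in the frame of case between 0 and 0.046 m and x of chimney2_mid in the frame of case between -0.125 and -0.023 m and y of chimney2_mid in the frame of case between -0.104 and 0.104 m and z of chimney2_mid in the frame of case between 0 and 0.046 m and x of chimney3_mid in the frame of case between -0.125 and -0.023 m and y of chimney3_mid in the frame of case between -0.104 and 0.104 m and z of chimney3_mid in the frame of case between 0 and 0.046 m and linear speed of each of timber1, timber2, timber3, chimney1, chimney2, chimney3 below 0.03 m/s and value of joint lid above 0.3 rad), for 0.2 s.
2. the lid is fully shut (value of joint lid below 0.025 rad), for 0.2 s.
3. both catches are pressed fully down with the lid shut (value of joint each of catch_far, catch_near above 0.008 m and value of joint lid below 0.025 rad), for 0.2 s.
At the end, for the whole second after the job is handed in: every timber present lies with its centre inside the wide bay and every chimney block in the narrow bay, below the rim and at rest; the lid is within 0.025 rad of shut; both catches are pressed at least 8 of their 10 mm (all of step 3 and x of timber1_mid in the frame of case between -0.017 and 0.125 m and y of timber1_mid in the frame of case between -0.104 and 0.104 m and z of timber1_mid in the frame of case between 0 and 0.046 m and x of timber2_mid in the frame of case between -0.017 and 0.125 m and y of timber2_mid in the frame of case between -0.104 and 0.104 m and z of timber2_mid in the frame of case between 0 and 0.046 m and x of timber3_mid in the frame of case between -0.017 and 0.125 m and y of timber3_mid in the frame of case between -0.104 and 0.104 m and z of timber3_mid in the frame of case between 0 and 0.046 m and x of chimney1_mid in the frame of case between -0.125 and -0.023 m and y of chimney1_mid in the frame of case between -0.104 and 0.104 m and z of chimney1_mid in the frame of case between 0 and 0.046 m and x of chimney2_mid in the frame of case between -0.125 and -0.023 m and y of chimney2_mid in the frame of case between -0.104 and 0.104 m and z of chimney2_mid in the frame of case between 0 and 0.046 m and x of chimney3_mid in the frame of case between -0.125 and -0.023 m and y of chimney3_mid in the frame of case between -0.104 and 0.104 m and z of chimney3_mid in the frame of case between 0 and 0.046 m and linear speed of each of timber1, timber2, timber3, chimney1, chimney2, chimney3 below 0.03 m/s); the robot touches nothing.
It fails at once if the lid is slammed (closing faster than 2.5 rad/s) (velocity of joint lid below -2.5 rad/s).
It fails at once if the glue bottle is moved more than 30 mm (distance of glue_mid from where it was at the start of the episode above 0.03 m).
It fails at once if the paint jar is moved more than 30 mm (distance of paint_jar_mid from where it was at the start of the episode above 0.03 m).
Of timber1, timber2, timber3, chimney1, chimney2, chimney3 only 4 to 6 are there at a start; the rules pass over those that are not, and their reading is None.
At some moment in a run one of timber1, timber2, timber3, chimney1, chimney2, chimney3 may be knocked a few centimetres aside while the robot is not near it.
Once in a run the grip may slacken for a moment while it holds something.
It also fails if it takes over 208 s, if anything falls off the work surface, if the arm or the gripper's body presses on something with over 40 N, if the wrist force passes 120 N, or if a joint passes its speed limit or range.

### The arm

A 7-joint arm with a two-finger parallel gripper is mounted at the origin on the work surface. World frame = base frame: x ahead of the robot, y to its left, z up, the work surface at z = 0. Lengths are in m, angles in rad, forces in N, time in s.
With the tool pointing down it reaches from about 0.4 to 0.85 m from the base axis. Payload 10.4 kg.
Tool frame: the origin (TCP) lies midway between the tips of the shut fingers; the grasp point (between the pads) lies 19 mm behind it (arm.hold_point_z is the distance from the TCP to the grasp point, in m); z points along the fingers, x is the direction in which the jaws open and shut, and the axes are right-handed (so a half turn about z gives the same grasp; the last joint's range is limited). The gripper opens to 85 mm and grips with 20 to 120 N. Pads are 22 mm wide; open, the fingers measure 114 mm over their backs; the gripper's body (76 mm by 85 mm) begins 54 mm behind the grasp point. The pads swing forward as they close: fully open they stand 13 mm farther back than shut.
Start: joints at [1.209, 0.332, -0.065, 1.46, 0.022, 1.35, -0.088], TCP at [0.208, -0.589, 0.231] pointing down, gripper open.
Joint ranges: [-2.6, 2.6], [-0.5, 2.12], [-1.47, 1.34], [0.16, 2.42], [-1.27, 4.41], [0.06, 2.06], [-2.6, 2.6]. Speed limits (rad/s): [2.22, 2.22, 2.79, 2.79, 3.14, 3.14, 3.14].

### API

Orientations are given as a unit quaternion [x, y, z, w].
In Python, from plant import arm gives the robot as it stands. The module is installed in compiled form; this text tells all that it offers.
- The arm moves only by the shell command python3 -m pendant 'ROWS' [FORCE]. ROWS is JSON, a list of rows, each a list of 3 entries, a list of its own where there are three numbers: the opening in per cent of the stroke, from 0 (shut) to 100 (fully open), then the shift along the world's x, y, z in mm, then the turn about the world's z in degrees. In form: [[hand, [dx, dy, dz], roll], ...]. A call has 1 to 5 rows; each row shifts and turns the commanded pose from where the row before left it; what a row does not reach is not made up. A row lasts 1/8 s, in which the tool goes at most 62.5 mm and 10.7 degrees, less where a joint would pass 70% of its speed; a pose out of reach is approached as far as the arm can. A call with a gripper value outside its range is refused whole. The fingers move at their own pace and stop on an object; FORCE is the grip in N (left out, the last holds). Time passes only in rows, so rows that do not move let the fingers close. It gives the time, the measured TCP pose, the force and the opening at its end, in the units of the state.
- arm.get_obs(): the state, without advancing time (a new reading comes with each control period).
- arm.grab_frame(name): name is "scene" or "top" or "wrist"; returns a dict with "image" (480x640x3 uint8, red, green, blue), "range_z" (480x640 float32, m along the optical axis (not along the pixel's ray), 0 where there is no reading), "fx", "fy", "cx", "cy" (pixels), "k1" (the pictures are not rectified: a ray, as slopes to the right and down, at radius r is drawn at 1 + k1 r^2 times it, then the intrinsics apply), "eye" and "attitude" of the camera in the world; the wrist camera has in their place "tool_from_camera" (4x4, takes a point from camera to tool coordinates, whose origin is the TCP and whose axes are the tool frame's). Camera axes: x right, y down, z forward; pixel columns grow to the right and rows downward; lengths in m; the calibration is good to about 2 mm. A picture is of the moment at which its call begins: read the wrist's pose just before it.
- arm.hand_in(): hands the job in, once; it reports no verdict.
Trained networks look in a picture, given as the dict that the camera call returned (one of the last four; its "shot" number tells which), for a name from the list of things; names that differ only in an ending like _2 or _b are one class to them, and where a whole thing is asked for, a point or a joint stands for the part that bears it (a point fixed in the world has none). Each returns a list of dicts, best first, with "conf" (0 to 1); they miss things now and then, are a little off and sometimes report something else, mostly with a low value. They report only what shows in the picture. A call takes as long as a camera call. They do not tell look-alikes from the thing itself.
- arm.look_for(picture, name): "centre" ([x, y, z] in m, in world coordinates, good to about 4 mm: the middle of the surface that is visible of it).
- arm.trace(picture, name): "region" (480x640 bool, what is visible of it).
- arm.spot_point(picture, name): "centre" ([x, y, z] in m, in world coordinates, good to about 4 mm: a listed point, or the origin of a listed thing).
The state is a dict: "clock": time; "joints": joint angles; "qd": joint speeds; "effort": joint torques, N m; "tcp_pos": TCP position; "ee_rot": TCP orientation; "ft_force": force on the tool from outside, world axes, zero at the start; "ft_torque": the same for the moment, N m; "finger_gap": finger opening in m.
Only numpy, scipy, OpenCV 4.12 (cv2) and the standard library are available. Lean on these libraries where they do the work, as an engineer would, in place of code of your own. Each camera call takes 0.05 s, during which the arm holds its last target.

## Working session

There is one attempt and no reset: what is moved stays moved. The work goes in short steps, Python scripts to look and compute and a shell command to move; the robot and the scene stay as the last step left them, time stands still between calls to the robot, and variables do not carry over. Pictures are saved under pics/ and viewed, and the job is handed in when it is done.

```bash
mkdir -p pics; cat > h.py <<'E'
import numpy as np,cv2
from plant import arm
def save(n,f,crop=None,s=1):
    im=cv2.cvtColor(f['image'],cv2.COLOR_RGB2BGR)
    if crop: a,b,c,d=crop; im=im[b:d,a:c]
    if s!=1: im=cv2.resize(im,None,fx=s,fy=s,interpolation=cv2.INTER_CUBIC)
    cv2.imwrite('pics/'+n+'.png',im)
def pose(f):
    if 'eye' in f:
        from scipy.spatial.transform import Rotation as R
        a=np.array(f['attitude'],float)
        M=R.from_quat(a).as_matrix() if a.size==4 else a
        return M,np.array(f['eye'])
    from scipy.spatial.transform import Rotation as R
    o=f['obs']; T=np.array(f['tool_from_camera']); W=R.from_quat(o['ee_rot']).as_matrix()
    return W@T[:3,:3], W@T[:3,3]+np.array(o['tcp_pos'])
def grab(n):
    o=arm.get_obs(); f=arm.grab_frame(n)
    if n=='wrist': f['obs']=o
    return f
def pts(f):
    K=np.array([[f['fx'],0,f['cx']],[0,f['fy'],f['cy']],[0,0,1]],float)
    v,u=np.mgrid[0:480,0:640].astype(float)
    n=cv2.undistortPoints(np.stack([u.ravel(),v.ravel()],1)[:,None],K,np.array([f['k1'],0,0,0.])).reshape(480,640,2)
    z=f['range_z'][...,None]
    M,e=pose(f)
    P=np.concatenate([n*z,z],-1)@M.T+e
    P[f['range_z']<=0]=np.nan
    return P
def proj(f,X):
    M,e=pose(f); c=(np.atleast_2d(X)-e)@M; p=c[:,:2]/c[:,2:]; r2=(p**2).sum(1,keepdims=True); p=p*(1+f['k1']*r2)
    return p*[f['fx'],f['fy']]+[f['cx'],f['cy']]
E
python3 - <<'E'
from h import *
o=arm.get_obs(); print({k:np.round(v,3) for k,v in o.items()})
for n in ['scene','top','wrist']:
    f=grab(n); save(n+'0',f); print(n,f.get('eye'),f.get('attitude'),f['fx'],f['k1'])
    if n!='wrist':
        for k in ['case','lid_edge','lid_hinge','timber1_mid','chimney1_mid','glue_mid','paint_jar_mid','wide_bay','narrow_bay','catch_far_top']:
            r=arm.spot_point(f,k); print(k,[(np.round(x['centre'],3).tolist(),round(x['conf'],2)) for x in r])
E
```

```text
{'clock': np.float64(0.0), 'joints': array([ 1.209,  0.333, -0.065,  1.461,  0.022,  1.35 , -0.089]), 'qd': array([-0.   , -0.001, -0.001, -0.   , -0.001, -0.   ,  0.   ]), 'effort': array([ 0.0000e+00, -6.2545e+01,  4.9000e-02, -3.9159e+01,  1.6000e-02,
        1.0000e-02,  0.0000e+00]), 'tcp_pos': array([ 0.208, -0.589,  0.231]), 'ee_rot': array([ 0.816, -0.578, -0.001, -0.   ]), 'ft_force': array([-1.211, -0.38 ,  0.425]), 'ft_torque': array([0.05 , 0.011, 0.003]), 'finger_gap': np.float64(0.085)}
scene [ 0.8450666  -0.4260288   0.78213483] [ 0.90020301  0.28717446 -0.09648616 -0.3128191 ] 471.92358784612435 0.02002282975847027
case [([0.566, -0.154, -0.0], 0.67)]
lid_edge [([0.602, -0.29, 0.29], 0.67)]
lid_hinge [([0.592, -0.26, 0.053], 0.79), ([0.622, -0.144, 0.006], 0.38), ([0.679, -0.285, 0.248], 0.33)]
timber1_mid [([0.452, 0.23, 0.008], 0.68)]
chimney1_mid [([0.452, 0.349, 0.019], 0.85), ([0.567, -0.15, -0.0], 0.36), ([0.68, -0.285, 0.245], 0.21)]
glue_mid [([0.782, 0.056, 0.053], 0.89), ([0.621, -0.146, 0.007], 0.34)]
paint_jar_mid [([0.769, 0.207, 0.025], 0.74)]
wide_bay [
[... 187 characters left out ...]
764] [-0.70407754  0.70891999 -0.01945363  0.03645297] 584.8008792414942 0.00800428133706695
case [([0.568, -0.153, -0.001], 0.95), ([0.676, -0.288, 0.243], 0.62)]
lid_edge []
lid_hinge [([0.592, -0.261, 0.051], 0.76)]
timber1_mid [([0.452, 0.23, 0.009], 0.76), ([0.783, 0.059, 0.052], 0.21)]
chimney1_mid [([0.452, 0.35, 0.016], 0.61), ([0.45, 0.231, 0.009], 0.5)]
glue_mid [([0.785, 0.058, 0.049], 0.81), ([0.452, 0.23, 0.01], 0.75)]
paint_jar_mid [([0.569, -0.154, -0.001], 0.4)]
wide_bay [([0.594, -0.289, 0.284], 0.71)]
narrow_bay [([0.501, -0.17, 0.006], 0.79), ([0.603, 0.342, 0.015], 0.28)]
catch_far_top [([0.675, -0.287, 0.243], 0.52)]
wrist None None 350.88147204059413 -0.0216108018128004
```

View pics/scene0.png

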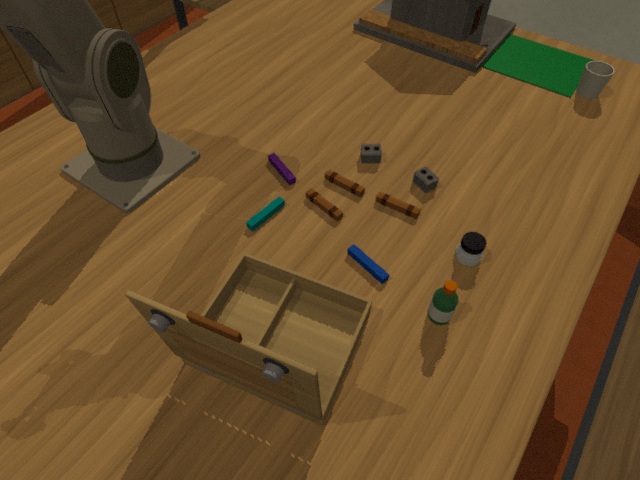

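View pics/top0.png

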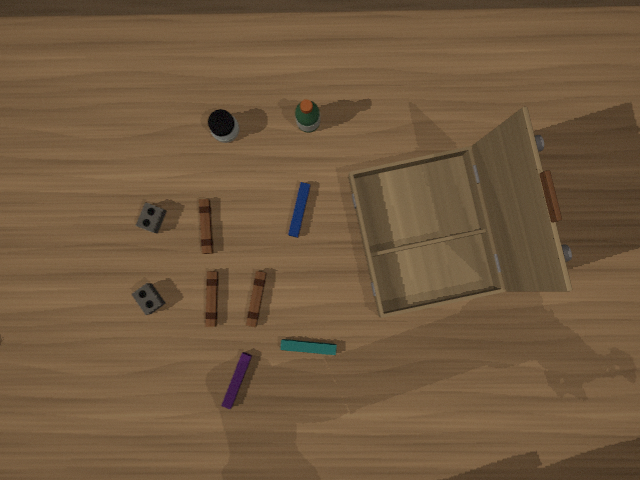

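```bash
cat > find.py <<'E'
from h import *
def find(f,names=('timber1_mid','chimney1_mid'),minc=0.0):
    P=pts(f)
    for k in names:
        for x in arm.trace(f,k):
            m=x['region']; 
            if m.sum()<30: continue
            hsv=cv2.cvtColor(f['image'],cv2.COLOR_RGB2HSV)[m]
            Q=P[m]; Q=Q[~np.isnan(Q[:,0])]
            zt=np.percentile(Q[:,2],90); T=Q[Q[:,2]>zt-0.006]
            if len(T)<20: continue
            r=cv2.minAreaRect((T[:,:2]*1000).astype(np.float32))
            v,u=np.nonzero(m)
            print(k,'conf',round(x['conf'],2),'px',u.mean().round(),v.mean().round(),'ztop',(zt*1000).round(),'rect c',np.round(r[0]),'sz',np.round(r[1]),'ang',round(r[2]),'hsv',np.median(hsv,0))
E
python3 - <<'E'
from find import *
f=grab('top'); find(f)
f=grab('scene'); find(f)
E
```

```text
timber1_mid conf 0.61 px 212.0 298.0 ztop 21.0 rect c [451. 231.] sz [20. 99.] ang 89 hsv [ 13. 149.  92.]
timber1_mid conf 0.4 px 539.0 143.0 ztop 261.0 rect c [ 675. -280.] sz [22. 14.] ang 1 hsv [12. 26. 75.]
chimney1_mid conf 0.87 px 148.0 299.0 ztop 35.0 rect c [451. 345.] sz [47. 37.] ang 36 hsv [17. 45. 73.]
timber1_mid conf 0.84 px 344.0 183.0 ztop 19.0 rect c [451. 230.] sz [99. 21.] ang 1 hsv [ 14. 193.  70.]
timber1_mid conf 0.56 px 159.0 323.0 ztop 260.0 rect c [ 522. -312.] sz [19. 12.] ang 16 hsv [15. 38. 68.]
chimney1_mid conf 0.59 px 370.0 153.0 ztop 33.0 rect c [452. 343.] sz [45. 38.] ang 35 hsv [18. 64. 60.]
chimney1_mid conf 0.42 px 324.0 205.0 ztop 19.0 rect c [452. 149.] sz [20. 99.] ang 80 hsv [ 14. 194.  72.]
```

The scene view shows three brown banded timbers (scene px 324,205; 344,183; 398,206), two grey chimneys (371,153; 426,180), look-alikes in blue (368,264), turquoise (266,214) and purple (281,169), plus the jar (470,250), the bottle (443,303) and the open case. I'll measure all of them from the depth data.

```bash
cat > blobs.py <<'E'
from h import *
def blobs(f,reg=(0.3,0.9,-0.05,0.5),zmin=0.01,zmax=0.2,show=True,minpx=40):
    P=pts(f); m=(P[...,2]>zmin)&(P[...,2]<zmax)&(P[...,0]>reg[0])&(P[...,0]<reg[1])&(P[...,1]>reg[2])&(P[...,1]<reg[3])
    n,L,S,C=cv2.connectedComponentsWithStats(m.astype(np.uint8),connectivity=4)
    hsv=cv2.cvtColor(f['image'],cv2.COLOR_RGB2HSV)
    for i in range(1,n):
        if S[i,4]<minpx: continue
        Q=P[L==i]; zt=np.percentile(Q[:,2],95); T=Q[Q[:,2]>zt-.007]
        c,s,a=cv2.minAreaRect((T[:,:2]*1000).astype(np.float32))
        if s[0]<s[1]: s=s[::-1]; a+=90   # a = direction of long side, deg from +x
        a=(a+90)%180-90
        print('px',C[i].round(),'ztop',round(zt*1000),'c',np.round(c),'sz',np.round(s),'long dir',round(a,1),'hsv',np.median(hsv[L==i],0))
E
python3 - <<'E'
from blobs import *
f=grab('top'); blobs(f)
for k in ['timber2_mid','timber3_mid','chimney2_mid','chimney3_mid']:
    r=arm.spot_point(f,k); print(k,[(np.round(x['centre'],3).tolist(),round(x['conf'],2)) for x in r])
print('case'); blobs(f,(0.3,0.9,-0.285,-0.0),0.035,0.06)
save('crop0',f,(120,170,330,420),3)
P=pts(f)
for px in [(352,176),(381,313),(430,200),(435,270),(568,288),(527,113),(501,289),(470,153)]: print(px,np.round(P[px[1],px[0]],3))
f=grab('scene'); blobs(f); P=pts(f); save('crop_s',f,(120,230,400,430),2.8)
for px in [(135,296),(320,410),(160,322),(273,370),(215,325)]: print(px,np.round(P[px[1],px[0]],3))
E
```

```text
px [308. 115.] ztop 107 c [779.  54.] sz [21. 20.] long dir 44.5 hsv [41.5 95.  68. ]
px [223. 125.] ztop 58 c [766. 208.] sz [46. 45.] long dir -46.5 hsv [30. 51. 20.]
px [359. 204.] ztop 55 c [604. -35.] sz [152.  30.] long dir 0.0 hsv [ 18. 102. 119.]
px [299. 209.] ztop 22 c [612.  71.] sz [100.  19.] long dir -13.7 hsv [110. 184.  98.]
px [205. 226.] ztop 22 c [583. 242.] sz [99. 20.] long dir 3.3 hsv [ 12. 149.  94.]
px [151. 217.] ztop 36 c [599. 342.] sz [46. 36.] long dir -22.3 hsv [18.  43.  72.5]
px [211. 298.] ztop 22 c [451. 230.] sz [99. 19.] long dir -1.6 hsv [ 12. 150.  94.]
px [256. 299.] ztop 22 c [450. 150.] sz [100.  18.] long dir -10.6 hsv [ 12. 149.  95.]
px [147. 298.] ztop 36 c [452. 345.] sz [47. 37.] long dir 34.2 hsv [18. 44. 73.]
px [308. 347.] ztop 22 c [364.  55.] sz [100.  19.] long dir 84.4 hsv [ 86. 152.  96.]
px [241. 368.] ztop 22 c [324. 177.] sz [58. 18.] long dir -21.8 hsv [144. 145.  71.]
timber2_mid [([0.585, 0.244, 0.009], 0.69)]
timber3_mid [([0.307, 0.184, 0.009], 0.94), ([0.447, 0.149, 0.007], 0.76), ([0.61, 0.07, 0.01], 0.74), ([0.362, 0.0
[... 891 characters left out ...]
. 196.  90.]
px [398. 204.] ztop 20 c [584. 243.] sz [100.  23.] long dir 4.3 hsv [ 14.  198.   87.5]
px [265. 212.] ztop 20 c [364.  54.] sz [100.  21.] long dir 84.2 hsv [ 86. 255.  94.]
px [471. 248.] ztop 56 c [767. 209.] sz [47. 47.] long dir 86.3 hsv [23. 51. 34.]
px [368. 263.] ztop 20 c [613.  70.] sz [101.  22.] long dir -14.7 hsv [108. 210. 104.]
px [340. 296.] ztop 53 c [608. -35.] sz [143.  30.] long dir 0.0 hsv [ 18. 141.  78.]
px [443. 303.] ztop 105 c [779.  52.] sz [21. 21.] long dir 33.3 hsv [ 30. 117.  67.]
(135, 296) [ 0.482 -0.308  0.271]
(320, 410) [ 0.72  -0.244  0.105]
(160, 322) [ 0.527 -0.312  0.259]
(273, 370) [ 0.678 -0.28   0.259]
(215, 325) [ 0.599 -0.285  0.289]
```

View pics/crop0.png

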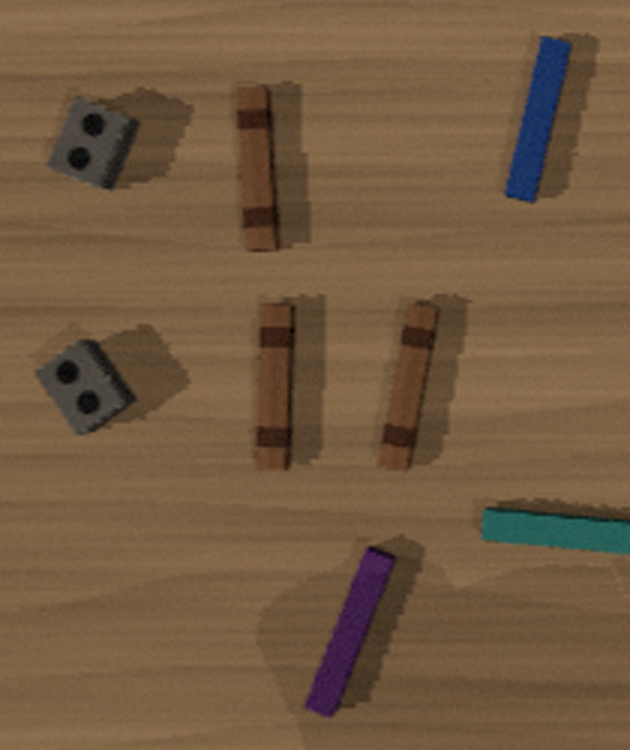

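View pics/crop_s.png

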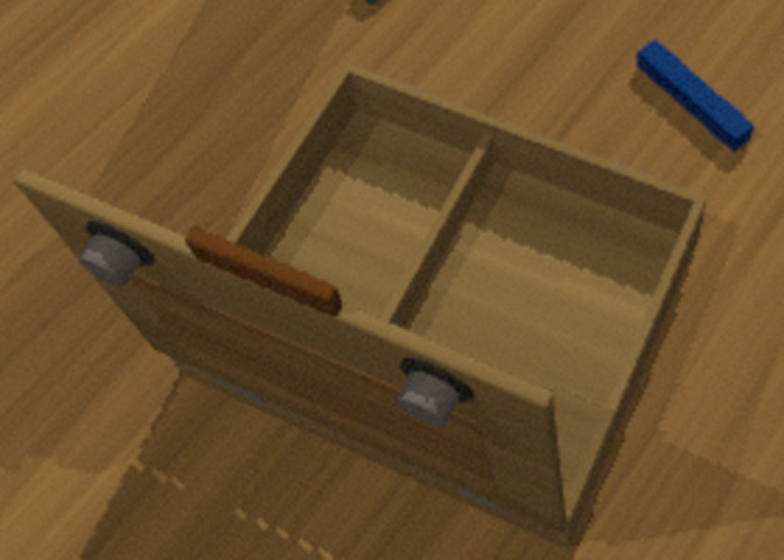

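Choices, with top-view pixels: the real timbers are the brown banded bars at (205,226), (211,298) and (256,299). The plain bars in blue (299,209), turquoise (308,347) and purple (237,380) are rejected. The two chimneys are at (151,217) and (147,298), and no third one shows. The close crop confirms this. The case centre is (568,-153), its x axis turned 11.5°, and the lid stands at about 1.70 rad.

I'll rise first and then travel.

```bash
python3 -m pendant '[[45,[40,0,45],0],[45,[40,20,45],0],[45,[40,40,45],-6],[45,[30,50,35],-6],[45,[20,55,0],-6]]' 40; python3 -m pendant '[[45,[10,55,0],-6],[45,[10,55,0],-6],[45,[10,55,0],0],[45,[10,55,0],0],[45,[10,55,0],0]]'
```

```text
clock: 2.38
tcp_pos: [0.371, -0.4332, 0.3942]
ee_rot: [0.715, -0.699, 0.002, -0.0]
ft_force: [0.2, -0.9, -0.9]
finger_gap: 0.0386
clock: 3.0
tcp_pos: [0.4193, -0.1574, 0.392]
ee_rot: [-0.639, 0.769, -0.0, 0.0]
ft_force: [1.2, -0.0, -0.7]
finger_gap: 0.0385
```

```bash
python3 -m pendant '[[45,[5,60,-20],0],[45,[5,60,-40],0],[45,[5,60,-50],0],[45,[4,60,-55],0],[45,[4,59,-55],0]]'; python3 -m pendant '[[45,[0,0,-50],0],[45,[0,0,-30],0],[45,[0,0,0],0],[45,[0,0,0],0]]'
python3 - <<'E'
from blobs import *
print(arm.get_obs()['tcp_pos'])
f=grab('wrist'); save('w1',f)
f=grab('top'); blobs(f,zmax=.04)
E
```

```text
clock: 3.62
tcp_pos: [0.4386, 0.0928, 0.2119]
ee_rot: [-0.639, 0.769, -0.001, 0.0]
ft_force: [1.2, -0.3, 0.3]
finger_gap: 0.0386
clock: 4.12
tcp_pos: [0.4395, 0.0915, 0.1342]
ee_rot: [-0.639, 0.769, -0.0, 0.001]
ft_force: [0.4, 1.0, 0.6]
finger_gap: 0.0384
[0.43950147 0.09149331 0.13416749]
px [229. 133.] ztop 34 c [757. 203.] sz [49. 28.] long dir -59.4 hsv [23. 23. 92.]
px [310. 127.] ztop 37 c [765.  49.] sz [43. 15.] long dir -68.9 hsv [21. 44. 82.]
px [299. 209.] ztop 22 c [612.  71.] sz [100.  18.] long dir -13.6 hsv [110. 183. 102.]
px [205. 226.] ztop 22 c [583. 243.] sz [100.  19.] long dir 4.1 hsv [ 12. 150.  86.]
px [151. 217.] ztop 36 c [598. 341.] sz [47. 37.] long dir -22.0 hsv [18. 43. 66.]
px [212. 280.] ztop 22 c [483. 230.] sz [34. 19.] long dir -0.3 hsv [ 12. 149.  75.]
px [148. 298.] ztop 36 c [452. 345.] sz [48. 37.] long dir 35.1 hsv [18. 44. 76.]
px [326. 348.] ztop 22 c [361.  25.] sz [39. 19.] long dir 83.5 hsv [ 86. 151.  99.]
```

View pics/w1.png

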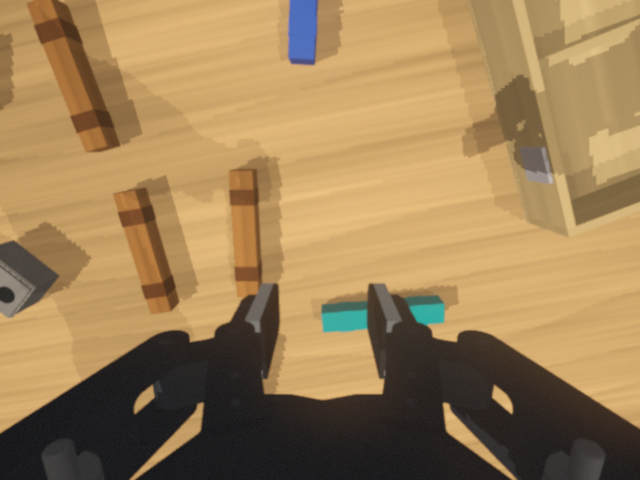

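```bash
python3 -m pendant '[[45,[6,30,0],0],[45,[5,28,0],0],[45,[0,0,-40],0],[45,[0,0,-40],0],[45,[0,0,0],0]]'
python3 - <<'E'
from blobs import *
f=grab('wrist'); save('w2',f); blobs(f,zmax=.04)
E
```

```text
clock: 4.85
tcp_pos: [0.4486, 0.1488, 0.0518]
ee_rot: [-0.639, 0.769, 0.001, -0.001]
ft_force: [0.3, -0.4, -0.3]
finger_gap: 0.0383
px [83. 72.] ztop 19 c [568. 242.] sz [68. 21.] long dir 4.4 hsv [ 15. 165. 173.]
px [418.   7.] ztop 19 c [566.  83.] sz [18.  6.] long dir 73.9 hsv [113.  136.5 169. ]
px [318. 262.] ztop 19 c [451. 151.] sz [99. 18.] long dir -10.6 hsv [ 15. 162. 181.]
px [169. 269.] ztop 19 c [461. 231.] sz [80. 20.] long dir -1.4 hsv [ 15. 164. 169.]
px [ 14. 332.] ztop 32 c [440. 326.] sz [28. 13.] long dir -23.8 hsv [16. 40. 81.]
px [565. 366.] ztop 19 c [361.  22.] sz [32. 19.] long dir 83.4 hsv [ 87. 175. 173.]
px [497. 390.] ztop 19 c [358.  62.] sz [8. 4.] long dir 37.8 hsv [ 88.  199.5 169. ]
```

View pics/w2.png

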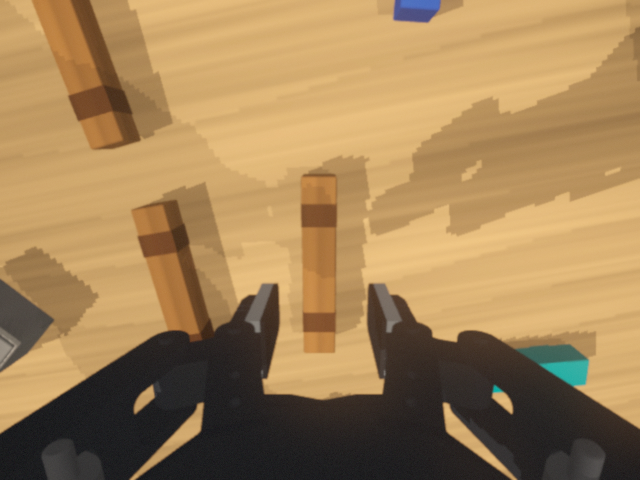

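The wrist view shows the timber (319,262) centred between the jaws, matching 451,151. I'll descend and grip.

```bash
python3 -m pendant '[[45,[2,2,-24],0],[45,[0,0,-23],0],[45,[0,0,0],0],[0,[0,0,0],0],[0,[0,0,0],0]]' 40; python3 -m pendant '[[0,[0,0,0],0],[0,[0,0,0],0],[0,[0,0,30],0],[0,[0,0,40],5],[0,[0,0,40],5]]'
```

```text
clock: 5.52
tcp_pos: [0.4531, 0.1517, 0.0079]
ee_rot: [-0.639, 0.769, -0.001, 0.001]
ft_force: [-1.7, -0.6, 7.5]
finger_gap: 0.0169
clock: 6.15
tcp_pos: [0.4519, 0.1516, 0.1183]
ee_rot: [-0.705, 0.71, -0.001, 0.001]
ft_force: [0.3, 0.2, -0.7]
finger_gap: 0.0173
```

```bash
python3 -m pendant '[[0,[20,-37,10],6],[0,[20,-37,0],6],[0,[20,-37,0],0],[0,[20,-37,0],0],[0,[20,-37,0],0]]'; python3 -m pendant '[[0,[20,-37,0],0],[0,[20,-37,0],0],[0,[20,-37,0],0],[0,[16,-30,0],0],[0,[0,0,0],0]]'
```

```text
clock: 6.78
tcp_pos: [0.5527, -0.035, 0.1275]
ee_rot: [0.774, -0.633, 0.001, -0.0]
ft_force: [0.0, 0.2, -0.4]
finger_gap: 0.0166
clock: 7.4
tcp_pos: [0.6283, -0.178, 0.1269]
ee_rot: [0.773, -0.635, 0.001, -0.0]
ft_force: [-0.3, 1.1, -0.8]
finger_gap: 0.0164
```

```bash
python3 -m pendant '[[0,[0,0,0],0],[0,[0,0,0],0]]'; python3 - <<'E'
from blobs import *
f=grab('wrist'); save('w3',f)
f=grab('top'); blobs(f,zmax=.04)
E
```

```text
clock: 7.65
tcp_pos: [0.6277, -0.1734, 0.1266]
ee_rot: [0.774, -0.633, 0.0, -0.0]
ft_force: [-0.8, 0.5, -0.1]
finger_gap: 0.0166
px [229. 133.] ztop 34 c [757. 202.] sz [50. 29.] long dir -52.0 hsv [23. 24. 91.]
px [310. 127.] ztop 39 c [763.  52.] sz [39. 12.] long dir -82.2 hsv [21. 44. 70.]
px [299. 209.] ztop 22 c [612.  71.] sz [100.  18.] long dir -13.5 hsv [110. 184.  88.]
px [205. 226.] ztop 22 c [583. 243.] sz [100.  20.] long dir 3.6 hsv [ 12. 149.  95.]
px [151. 217.] ztop 36 c [598. 341.] sz [47. 36.] long dir -22.1 hsv [18. 43. 74.]
px [211. 298.] ztop 22 c [451. 231.] sz [99. 19.] long dir -0.9 hsv [ 12.  149.   95.5]
px [148. 298.] ztop 36 c [452. 345.] sz [48. 37.] long dir 35.7 hsv [18. 44. 74.]
px [308. 347.] ztop 22 c [364.  55.] sz [100.  18.] long dir 84.3 hsv [ 86. 153.  89.]
px [241. 369.] ztop 22 c [325. 177.] sz [58. 18.] long dir -21.3 hsv [143. 143.  72.]
```

View pics/w3.png

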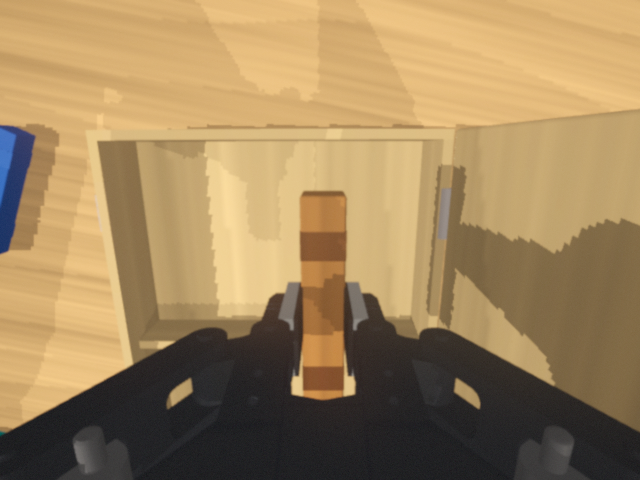

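The timber is held and aligned over the wide bay (px 322,290). I'll lower and release it.

```bash
python3 -m pendant '[[0,[1,-7,-30],0],[0,[0,0,-35],0],[0,[0,0,-30],0],[0,[0,0,-14],0],[0,[0,0,0],0]]'; python3 -m pendant '[[0,[0,0,0],0],[38,[0,0,0],0],[38,[0,0,0],0],[38,[0,0,0],0]]';  python3 -m pendant '[[38,[0,0,30],0],[38,[0,0,40],0],[38,[-5,40,40],0],[45,[-12,40,10],-5],[45,[-20,40,0],-6]]'
```

```text
clock: 8.38
tcp_pos: [0.6285, -0.1813, 0.0166]
ee_rot: [0.774, -0.633, -0.0, 0.0]
ft_force: [1.1, -1.0, 1.6]
finger_gap: 0.0166
clock: 8.88
tcp_pos: [0.6288, -0.1818, 0.0171]
ee_rot: [0.774, -0.633, 0.0, -0.0]
ft_force: [-1.1, -0.0, -0.3]
finger_gap: 0.0329
clock: 9.5
tcp_pos: [0.5922, -0.0602, 0.1382]
ee_rot: [0.709, -0.706, 0.001, -0.001]
ft_force: [0.9, 0.1, 0.1]
finger_gap: 0.0385
```

```bash
python3 - <<'E'
from blobs import *
f=grab('top'); save('t2',f,(330,90,590,330),3); blobs(f,zmax=.04)
print('in case');blobs(f,(0.4,0.75,-0.27,-0.03),0.014,0.036)
print(arm.get_obs()['tcp_pos'])
E
```

```text
px [229. 133.] ztop 34 c [755. 202.] sz [48. 27.] long dir -58.1 hsv [23. 24. 87.]
px [310. 127.] ztop 39 c [765.  49.] sz [43. 16.] long dir -69.5 hsv [21.  42.  81.5]
px [299. 209.] ztop 22 c [613.  71.] sz [100.  19.] long dir -13.7 hsv [110. 183. 101.]
px [205. 226.] ztop 22 c [583. 243.] sz [100.  20.] long dir 3.3 hsv [ 12. 148.  98.]
px [151. 217.] ztop 36 c [598. 341.] sz [47. 36.] long dir -22.2 hsv [18. 43. 76.]
px [211. 298.] ztop 22 c [451. 230.] sz [99. 19.] long dir -1.3 hsv [ 12. 149.  95.]
px [147. 298.] ztop 36 c [452. 345.] sz [49. 37.] long dir 37.0 hsv [18. 43. 77.]
px [309. 347.] ztop 22 c [364.  55.] sz [100.  19.] long dir 84.4 hsv [ 86. 151. 100.]
px [241. 369.] ztop 22 c [325. 177.] sz [58. 18.] long dir -20.8 hsv [143.  143.5  74. ]
in case
px [473. 189.] ztop 35 c [ 643. -244.] sz [141.  11.] long dir 15.4 hsv [ 17. 107.  92.]
px [487. 246.] ztop 35 c [ 543. -265.] sz [47.  2.] long dir 11.8 hsv [ 17. 106.  94.]
[ 0.58958902 -0.05324588  0.13778709]
```

View pics/t2.png

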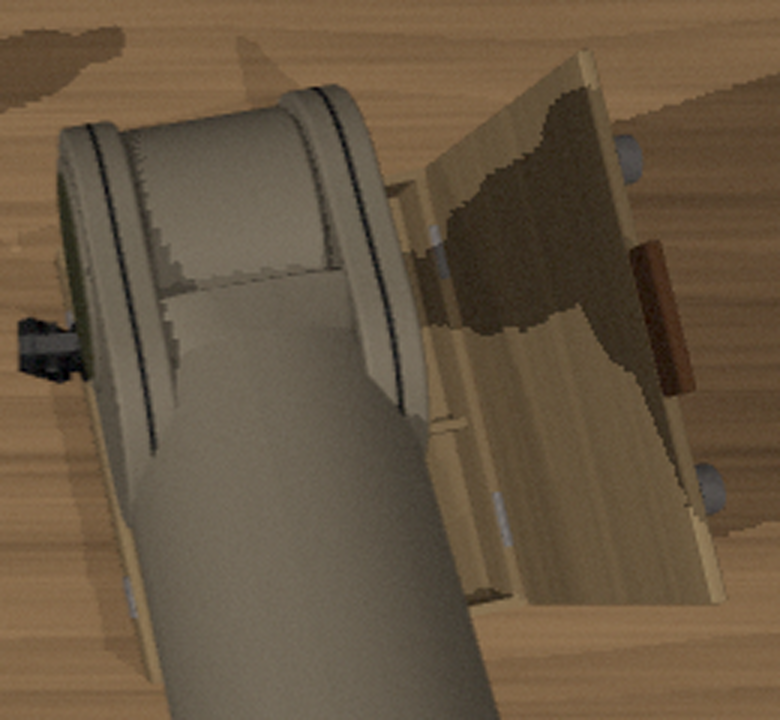

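The arm hides the case in this view, so I'll check it later. Next is the timber at (583,243).

```bash
python3 -m pendant '[[45,[-1,40,0],3],[45,[-1,40,0],0],[45,[-1,40,0],0],[45,[-1,40,0],0],[45,[-1,40,0],0]]'; python3 -m pendant '[[45,[-1,40,-10],0],[45,[-1,40,-20],0],[45,[0,16,-30],0],[45,[0,0,-20],0],[45,[0,0,0],0]]'
python3 - <<'E'
from blobs import *
print(arm.get_obs()['tcp_pos'])
f=grab('wrist'); save('w4',f); blobs(f,zmax=.04)
f=grab('top'); save('t3',f,(330,90,590,330),3);
E
```

```text
clock: 10.18
tcp_pos: [0.5867, 0.1394, 0.1369]
ee_rot: [0.728, -0.686, 0.0, 0.0]
ft_force: [-0.4, -0.3, 0.2]
finger_gap: 0.0385
clock: 10.8
tcp_pos: [0.5842, 0.2325, 0.0552]
ee_rot: [0.728, -0.686, -0.0, 0.002]
ft_force: [0.4, 0.0, 0.7]
finger_gap: 0.0385
[0.58422885 0.23247464 0.0552141 ]
px [607. 252.] ztop 19 c [609.  73.] sz [93. 21.] long dir -13.5 hsv [111. 154. 149.]
px [302. 263.] ztop 19 c [584. 244.] sz [99. 18.] long dir 3.7 hsv [ 15. 163. 172.]
px [111. 234.] ztop 33 c [599. 343.] sz [48. 36.] long dir -22.0 hsv [ 16.  45. 136.]
px [318. 395.] ztop 16 c [501. 231.] sz [17.  2.] long dir 89.7 hsv [ 14. 161. 103.]
px [156. 458.] ztop 33 c [455. 336.] sz [18.  6.] long dir -55.9 hsv [16. 38. 78.]
```

View pics/w4.png

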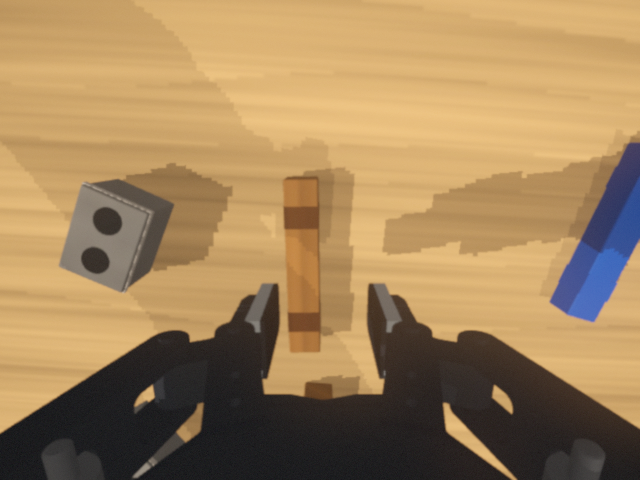

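View pics/t3.png

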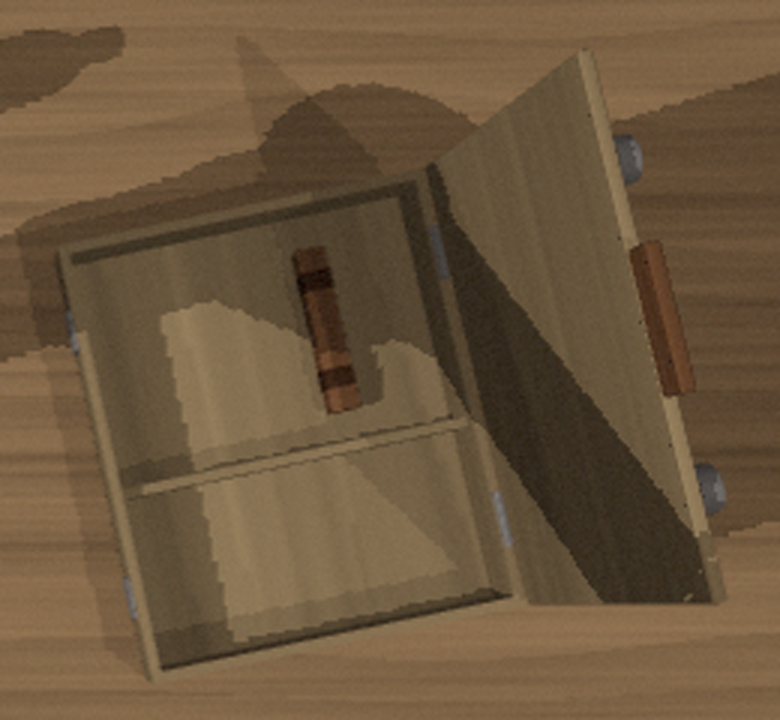

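The first timber lies in the wide bay (crop px 325,330). The next one is 11 mm off-centre, so I'll correct that and grip.

```bash
python3 -m pendant '[[45,[0,11,0],0],[45,[0,0,-24],0],[45,[0,0,-23],0],[45,[0,0,0],0],[0,[0,0,0],0]]' 40; python3 -m pendant '[[0,[0,0,0],0],[0,[0,0,0],0],[0,[0,0,0],0],[0,[0,0,30],0],[0,[0,0,40],4]]';  python3 -m pendant '[[0,[0,-20,40],4],[0,[4,-40,10],0],[0,[4,-40,0],0],[0,[4,-40,0],0],[0,[4,-40,0],0]]'
```

```text
clock: 11.52
tcp_pos: [0.5851, 0.2456, 0.0104]
ee_rot: [0.728, -0.686, 0.0, -0.0]
ft_force: [0.4, -0.7, 0.4]
finger_gap: 0.0212
clock: 12.15
tcp_pos: [0.5839, 0.2449, 0.0796]
ee_rot: [0.752, -0.659, -0.0, 0.001]
ft_force: [0.5, -0.0, 0.5]
finger_gap: 0.0167
clock: 12.78
tcp_pos: [0.6006, 0.0639, 0.1298]
ee_rot: [0.774, -0.633, 0.0, 0.0]
ft_force: [-0.9, -0.1, 0.4]
finger_gap: 0.0163
```

```bash
python3 -m pendant '[[0,[4,-39,0],0],[0,[4,-39,0],0],[0,[4,-39,0],0],[0,[3,-39,0],0],[0,[3,-39,0],0]]'; python3 -m pendant '[[0,[0,0,0],0],[0,[0,0,0],0]]'; python3 - <<'E'
from blobs import *
f=grab('wrist'); save('w5',f)
E
```

```text
clock: 13.4
tcp_pos: [0.6185, -0.131, 0.1297]
ee_rot: [0.774, -0.633, -0.0, 0.0]
ft_force: [0.2, -0.6, -0.4]
finger_gap: 0.0161
clock: 13.65
tcp_pos: [0.6186, -0.1289, 0.1296]
ee_rot: [0.774, -0.633, -0.0, -0.0]
ft_force: [0.1, 0.1, 0.2]
finger_gap: 0.0163
```

View pics/w5.png

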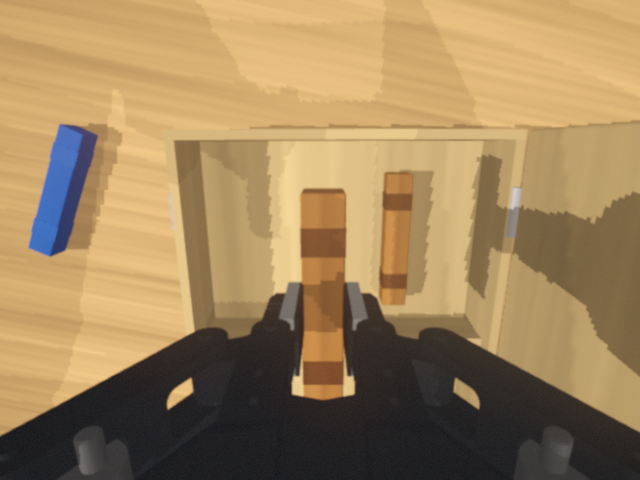

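The held timber (px 323,290) is clear of the placed one (397,240). I'll lower it.

```bash
python3 -m pendant '[[0,[0,0,-35],0],[0,[0,0,-35],0],[0,[0,0,-30],0],[0,[0,0,-12],0],[0,[0,0,0],0]]'; python3 -m pendant '[[0,[0,0,0],0],[38,[0,0,0],0],[38,[0,0,0],0],[38,[0,0,0],0]]';  python3 -m pendant '[[38,[0,0,30],0],[38,[0,0,40],0],[38,[-15,35,40],0],[45,[-15,40,10],-5],[45,[-15,40,0],-7]]'
```

```text
clock: 14.32
tcp_pos: [0.619, -0.1285, 0.018]
ee_rot: [0.774, -0.633, -0.0, -0.0]
ft_force: [-0.5, -1.4, 0.4]
finger_gap: 0.0167
clock: 14.82
tcp_pos: [0.6188, -0.1297, 0.018]
ee_rot: [0.774, -0.633, 0.0, 0.0]
ft_force: [-1.0, -0.4, -0.3]
finger_gap: 0.0325
clock: 15.45
tcp_pos: [0.5739, -0.0135, 0.1392]
ee_rot: [-0.702, 0.712, -0.001, 0.001]
ft_force: [1.4, 0.3, 0.2]
finger_gap: 0.0384
```

```bash
python3 -m pendant '[[45,[-18,35,0],-1],[45,[-18,35,0],0],[45,[-18,35,0],0],[45,[-18,35,0],0],[45,[-18,35,0],0]]'; python3 -m pendant '[[45,[-18,35,-20],0],[45,[-14,33,-30],0],[45,[0,0,-30],0],[45,[0,0,0],0],[45,[0,0,0],0]]'
python3 - <<'E'
from blobs import *
print(arm.get_obs()['tcp_pos'])
f=grab('wrist'); save('w6',f); blobs(f,zmax=.04)
f=grab('top'); save('t4',f); blobs(f,zmax=.04)
E
```

```text
clock: 16.08
tcp_pos: [0.483, 0.1614, 0.138]
ee_rot: [-0.697, 0.717, -0.0, 0.0]
ft_force: [0.1, -0.6, -0.7]
finger_gap: 0.038
clock: 16.7
tcp_pos: [0.4524, 0.2283, 0.0588]
ee_rot: [-0.697, 0.717, -0.0, 0.0]
ft_force: [-0.1, 0.1, -0.5]
finger_gap: 0.0382
[0.45241103 0.2282732  0.05884063]
px [66. 15.] ztop 33 c [584. 348.] sz [36. 15.] long dir 68.1 hsv [ 16.  50. 121.]
px [617.  24.] ztop 19 c [573.  82.] sz [20. 20.] long dir 78.4 hsv [109. 183. 181.]
px [316. 264.] ztop 19 c [451. 232.] sz [100.  18.] long dir -1.6 hsv [ 15. 163. 172.]
px [108. 277.] ztop 33 c [452. 345.] sz [47. 37.] long dir 35.2 hsv [ 16.  44. 136.]
px [608. 390.] ztop 19 c [364.  56.] sz [56. 19.] long dir 84.1 hsv [ 88. 204. 169.]
px [229. 133.] ztop 34 c [756. 201.] sz [50. 27.] long dir -53.4 hsv [23. 24. 94.]
px [310. 127.] ztop 39 c [763.  53.] sz [40. 12.] long dir -86.4 hsv [21. 42. 84.]
px [299. 209.] ztop 22 c [612.  71.] sz [100.  19.] long dir -13.5 hsv [110. 181. 103.]
px [151. 217.] ztop 36 c [599. 342.] sz [46. 36.] long dir -21.5 hsv [18. 44. 69.]
px [212. 279.] ztop 22 c [484. 230.] sz [33. 18.] long dir -0.7 hsv [ 12. 150.  74.]
px [309. 347.] ztop 22 c [364.  55.] sz [100.  19.] long dir 84.3 hsv [ 86. 150. 101.]
px [244. 361.] ztop 22 c [337. 172.] sz [31. 18.] long dir -22.4 hsv [144. 142.  75.]
```

View pics/t4.png

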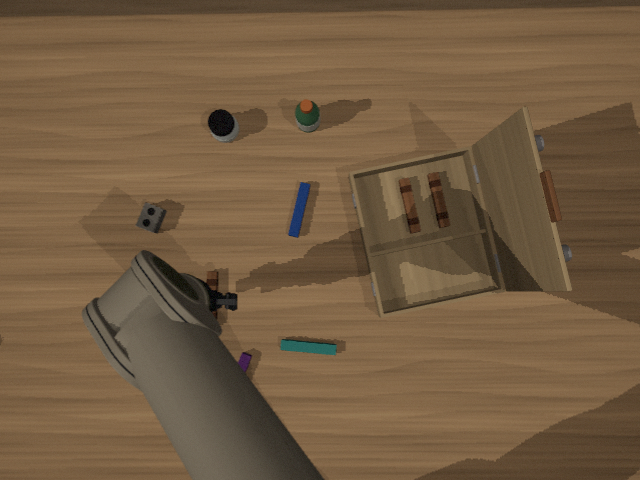

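View pics/w6.png

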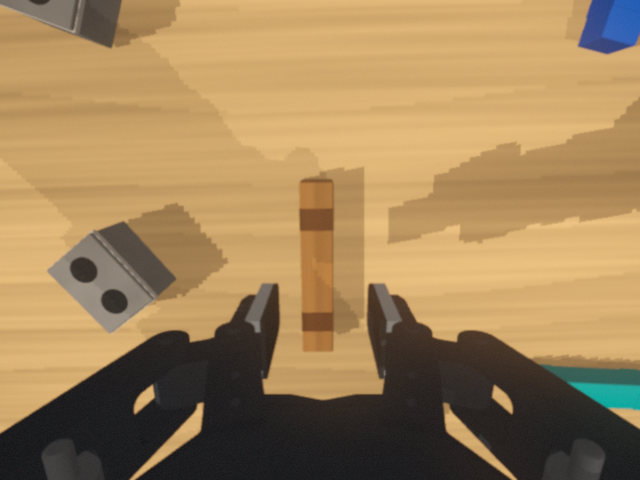

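Two timbers are in the wide bay (top px 410,206 and 438,201). The third is centred in the wrist view (317,265).

```bash
python3 -m pendant '[[45,[-1,3,0],0],[45,[0,0,-25],0],[45,[0,0,-25],0],[45,[0,0,0],0],[0,[0,0,0],0]]' 40; python3 -m pendant '[[0,[0,0,0],0],[0,[0,0,0],0],[0,[0,0,0],0],[0,[0,0,30],0],[0,[0,0,40],4]]';  python3 -m pendant '[[0,[8,-17,40],4],[0,[17,-34,10],5],[0,[17,-34,0],0],[0,[17,-34,0],0],[0,[17,-34,0],0]]'
```

```text
clock: 17.42
tcp_pos: [0.4512, 0.2318, 0.0088]
ee_rot: [-0.697, 0.717, -0.0, 0.001]
ft_force: [0.5, 0.4, -0.1]
finger_gap: 0.0216
clock: 18.05
tcp_pos: [0.4503, 0.2311, 0.0786]
ee_rot: [0.722, -0.692, -0.0, 0.0]
ft_force: [0.7, 0.8, 0.4]
finger_gap: 0.0169
clock: 18.68
tcp_pos: [0.5273, 0.0771, 0.1285]
ee_rot: [0.774, -0.633, 0.001, -0.0]
ft_force: [-0.5, 0.4, 0.4]
finger_gap: 0.0166
```

```bash
python3 -m pendant '[[0,[16,-31,0],0],[0,[16,-31,0],0],[0,[16,-31,0],0],[0,[16,-31,0],0],[0,[16,-31,0],0]]'; python3 -m pendant '[[0,[0,0,0],0],[0,[0,0,0],0]]'; python3 - <<'E'
from blobs import *
f=grab('wrist'); save('w7',f)
E
```

```text
clock: 19.3
tcp_pos: [0.6073, -0.0778, 0.1284]
ee_rot: [0.774, -0.633, 0.0, -0.0]
ft_force: [0.2, 0.6, -0.9]
finger_gap: 0.0169
clock: 19.55
tcp_pos: [0.6066, -0.0759, 0.1281]
ee_rot: [0.774, -0.633, -0.0, -0.0]
ft_force: [0.3, -0.0, 0.2]
finger_gap: 0.0169
```

View pics/w7.png

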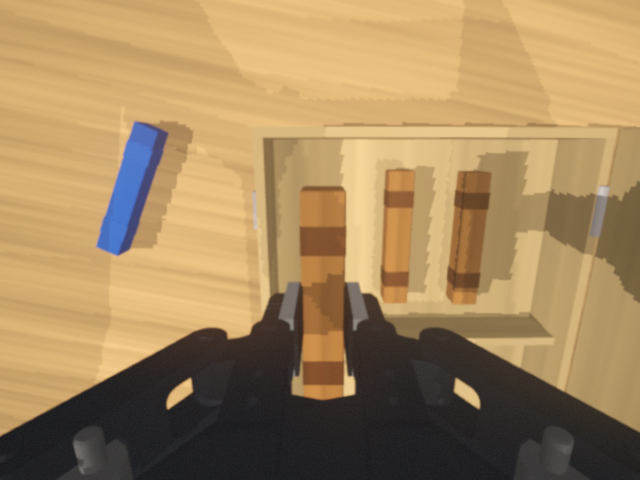

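```bash
python3 -m pendant '[[0,[3,-9,-35],0],[0,[0,0,-35],0],[0,[0,0,-30],0],[0,[0,0,-11],0],[0,[0,0,0],0]]'; python3 -m pendant '[[0,[0,0,0],0],[38,[0,0,0],0],[38,[0,0,0],0],[38,[0,0,0],0]]';  python3 -m pendant '[[38,[0,0,30],0],[38,[0,0,40],0],[70,[-10,35,40],0],[70,[-15,40,10],9],[70,[-15,40,0],9]]'
```

```text
clock: 20.23
tcp_pos: [0.6098, -0.0846, 0.0171]
ee_rot: [0.774, -0.633, -0.0, -0.0]
ft_force: [-0.4, 0.3, 1.4]
finger_gap: 0.0165
clock: 20.72
tcp_pos: [0.6098, -0.0857, 0.017]
ee_rot: [0.774, -0.633, 0.0, -0.0]
ft_force: [1.5, -0.8, 0.1]
finger_gap: 0.0323
clock: 21.35
tcp_pos: [0.5698, 0.0306, 0.1382]
ee_rot: [0.865, -0.502, 0.001, -0.0]
ft_force: [0.3, 0.5, 0.6]
finger_gap: 0.0596
```

```bash
python3 -m pendant '[[70,[-15,39,0],6],[70,[-15,39,0],0],[70,[-15,39,0],0],[70,[-15,39,0],0],[70,[-15,39,0],0]]'; python3 -m pendant '[[70,[-15,39,0],0],[70,[-15,39,0],0],[70,[-12,36,-20],0],[70,[0,0,-30],0],[70,[0,0,0],0]]'
python3 - <<'E'
from blobs import *
print(arm.get_obs()['tcp_pos'])
f=grab('wrist'); save('w8',f); blobs(f,zmax=.04)
f=grab('top'); save('t5',f,(330,90,590,330),3)
E
```

```text
clock: 21.98
tcp_pos: [0.4942, 0.2254, 0.137]
ee_rot: [0.889, -0.459, 0.0, -0.0]
ft_force: [-0.6, 0.3, 0.4]
finger_gap: 0.0599
clock: 22.6
tcp_pos: [0.4515, 0.3376, 0.0851]
ee_rot: [0.889, -0.458, -0.001, 0.002]
ft_force: [0.2, 0.4, 0.8]
finger_gap: 0.0594
[0.45150993 0.33759009 0.08509786]
px [477.  38.] ztop 34 c [599. 343.] sz [48. 35.] long dir -22.0 hsv [ 16.  46. 139.]
px [313. 249.] ztop 33 c [452. 346.] sz [47. 35.] long dir 35.9 hsv [ 16.  50. 133.]
```

View pics/t5.png

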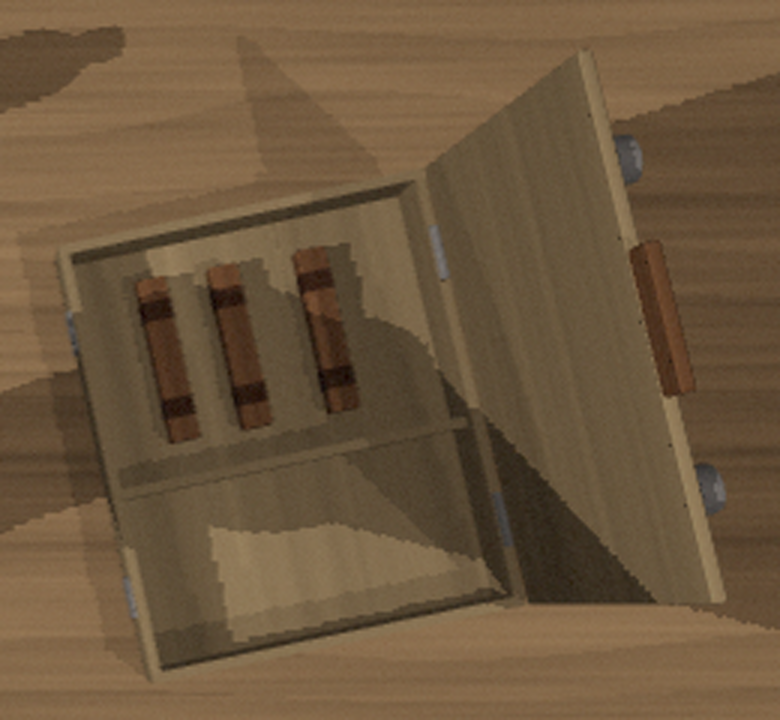

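View pics/w8.png

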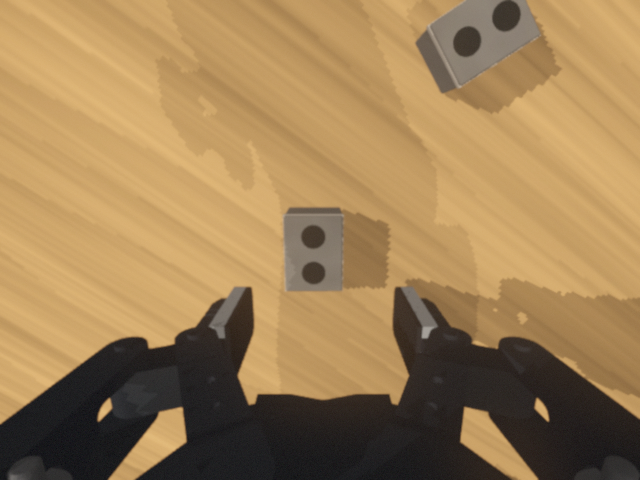

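All three timbers are in the wide bay. The chimney (px 313,250) is aligned, and the jaws need to move about 8 mm in y.

```bash
python3 -m pendant '[[70,[0,8,-10],0],[70,[0,0,-25],0],[70,[0,0,-25],0],[70,[0,0,-15],0],[70,[0,0,0],0]]' 50; python3 -m pendant '[[0,[0,0,0],0],[0,[0,0,0],0],[0,[0,0,0],0],[0,[0,0,0],0],[0,[0,0,20],0]]';  python3 -m pendant '[[0,[0,0,30],-6],[0,[0,-5,40],-6],[0,[4,-38,30],-6],[0,[4,-38,0],-6],[0,[4,-38,0],0]]'
```

```text
clock: 23.32
tcp_pos: [0.4524, 0.3462, 0.0112]
ee_rot: [0.889, -0.459, -0.0, 0.0]
ft_force: [0.3, 0.6, -0.1]
finger_gap: 0.0598
clock: 23.95
tcp_pos: [0.4521, 0.3458, 0.0318]
ee_rot: [0.889, -0.459, -0.0, 0.001]
ft_force: [-0.1, -0.4, -0.2]
finger_gap: 0.0331
clock: 24.58
tcp_pos: [0.465, 0.2265, 0.1335]
ee_rot: [0.774, -0.634, 0.001, -0.001]
ft_force: [0.3, -0.4, -1.5]
finger_gap: 0.0325
```

```bash
python3 -m pendant '[[0,[3,-38,0],0],[0,[3,-38,0],0],[0,[3,-38,0],0],[0,[3,-38,0],0],[0,[3,-38,0],0]]';python3 -m pendant '[[0,[3,-38,0],0],[0,[4,-38,0],0],[0,[4,-38,0],0],[0,[4,-38,0],0],[0,[4,-38,0],0]]'; python3 -m pendant '[[0,[2,-39,0],0],[0,[0,0,0],0],[0,[0,0,0],0]]'; python3 - <<'E'
from blobs import *
f=grab('wrist'); save('w9',f)
E
```

```text
clock: 25.2
tcp_pos: [0.4798, 0.0364, 0.1331]
ee_rot: [0.774, -0.633, 0.001, -0.0]
ft_force: [0.9, -0.7, -0.6]
finger_gap: 0.0326
clock: 25.82
tcp_pos: [0.499, -0.1536, 0.1332]
ee_rot: [0.774, -0.633, 0.001, -0.0]
ft_force: [0.1, 0.5, -1.3]
finger_gap: 0.0332
clock: 26.2
tcp_pos: [0.5009, -0.1908, 0.1326]
ee_rot: [0.774, -0.633, 0.0, -0.0]
ft_force: [0.3, 0.3, 0.4]
finger_gap: 0.033
```

View pics/w9.png

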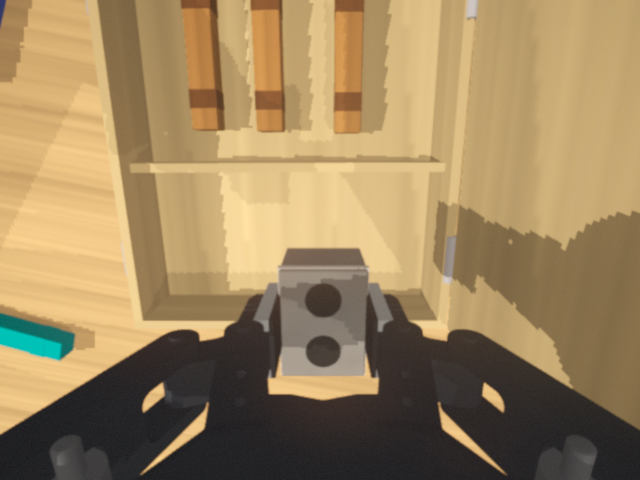

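```bash
python3 -m pendant '[[0,[0,-2,-35],0],[0,[0,0,-35],0],[0,[0,0,-30],0],[0,[0,0,-14],0],[0,[0,0,0],0]]'; python3 -m pendant '[[0,[0,0,0],0],[62,[0,0,0],0],[62,[0,0,0],0],[62,[0,0,0],0]]';  python3 -m pendant '[[62,[0,0,30],0],[62,[0,0,40],0],[70,[0,30,40],-9],[70,[5,38,10],-9],[70,[5,38,0],-9]]'
```

```text
clock: 26.88
tcp_pos: [0.5013, -0.1927, 0.0183]
ee_rot: [0.774, -0.633, 0.0, -0.0]
ft_force: [1.0, 0.4, -0.2]
finger_gap: 0.0329
clock: 27.38
tcp_pos: [0.5007, -0.1937, 0.0179]
ee_rot: [0.774, -0.633, 0.0, 0.0]
ft_force: [-0.1, 0.3, 0.4]
finger_gap: 0.0528
clock: 28.0
tcp_pos: [0.5114, -0.0868, 0.1391]
ee_rot: [-0.602, 0.798, -0.001, 0.001]
ft_force: [-0.3, -0.1, 0.3]
finger_gap: 0.0595
```

```bash
python3 -m pendant '[[70,[8,39,0],-6],[70,[8,39,0],0],[70,[8,39,0],0],[70,[8,39,0],0],[70,[8,39,0],0]]';python3 -m pendant '[[70,[8,39,0],0],[70,[8,39,0],0],[70,[8,39,0],0],[70,[8,39,0],0],[70,[8,39,0],0]]'; python3 -m pendant '[[70,[8,36,-20],0],[70,[0,0,-30],0],[70,[0,0,0],0]]'
python3 - <<'E'
from blobs import *
print(arm.get_obs()['tcp_pos'])
f=grab('wrist'); save('w10',f); blobs(f,zmax=.04)
f=grab('top'); save('t6',f)
E
```

```text
clock: 28.62
tcp_pos: [0.5509, 0.1085, 0.1379]
ee_rot: [-0.562, 0.827, -0.0, 0.0]
ft_force: [1.2, -0.0, -0.2]
finger_gap: 0.0598
clock: 29.25
tcp_pos: [0.591, 0.3031, 0.1374]
ee_rot: [-0.562, 0.827, -0.0, -0.0]
ft_force: [1.0, -0.3, -0.9]
finger_gap: 0.06
clock: 29.62
tcp_pos: [0.5969, 0.3379, 0.085]
ee_rot: [-0.563, 0.827, -0.0, -0.003]
ft_force: [-0.2, -0.4, 0.1]
finger_gap: 0.06
[0.5969088  0.33790812 0.08500309]
px [313. 256.] ztop 33 c [600. 343.] sz [47. 35.] long dir -21.7 hsv [ 16.  49. 135.]
```

View pics/t6.png

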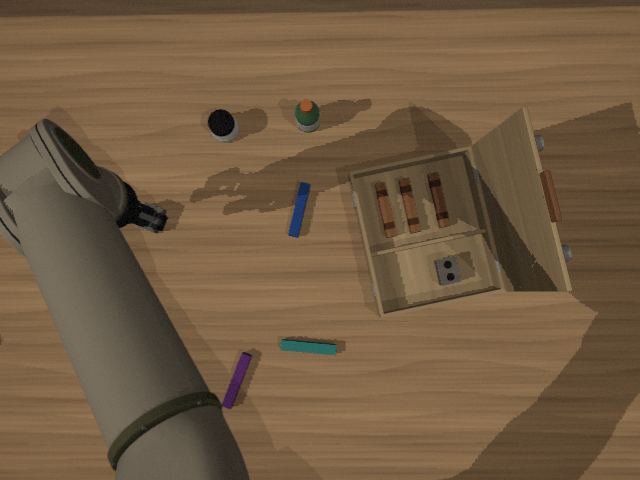

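View pics/w10.png

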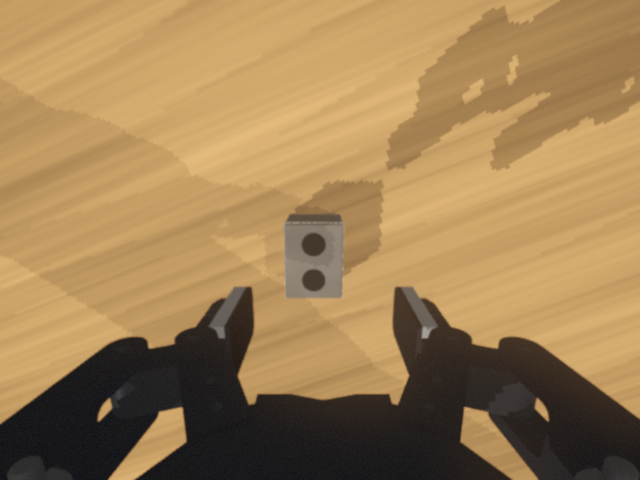

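The first chimney sits in the narrow bay (top px 448,269). The second is aligned in the wrist view (314,256).

```bash
python3 -m pendant '[[70,[3,5,-10],0],[70,[0,0,-25],0],[70,[0,0,-25],0],[70,[0,0,-15],0],[70,[0,0,0],0]]' 50; python3 -m pendant '[[0,[0,0,0],0],[0,[0,0,0],0],[0,[0,0,0],0],[0,[0,0,0],0],[0,[0,0,20],0]]';  python3 -m pendant '[[0,[0,0,30],9],[0,[0,-5,40],9],[0,[-8,-37,30],9],[0,[-8,-37,0],6],[0,[-8,-37,0],0]]'
```

```text
clock: 30.35
tcp_pos: [0.6014, 0.3429, 0.012]
ee_rot: [-0.562, 0.827, 0.0, -0.001]
ft_force: [0.2, 0.1, 0.3]
finger_gap: 0.0598
clock: 30.98
tcp_pos: [0.6007, 0.3428, 0.0322]
ee_rot: [-0.562, 0.827, 0.0, -0.001]
ft_force: [0.1, 1.0, -0.5]
finger_gap: 0.0332
clock: 31.6
tcp_pos: [0.5777, 0.2262, 0.1346]
ee_rot: [0.774, -0.633, 0.001, -0.001]
ft_force: [0.2, 0.6, -0.6]
finger_gap: 0.0328
```

```bash
python3 -m pendant '[[0,[-10,-39,0],0],[0,[-10,-39,0],0],[0,[-10,-39,0],0],[0,[-10,-39,0],0],[0,[-10,-39,0],0]]';python3 -m pendant '[[0,[-10,-39,0],0],[0,[-10,-39,0],0],[0,[-10,-39,0],0],[0,[-10,-39,0],0],[0,[0,0,0],0]]'; python3 -m pendant '[[0,[0,0,0],0],[0,[0,0,0],0]]'; python3 - <<'E'
from blobs import *
f=grab('wrist'); save('w11',f)
E
```

```text
clock: 32.22
tcp_pos: [0.5274, 0.0311, 0.1341]
ee_rot: [0.774, -0.633, 0.001, -0.0]
ft_force: [-0.6, -0.5, -1.2]
finger_gap: 0.0326
clock: 32.85
tcp_pos: [0.4869, -0.127, 0.134]
ee_rot: [0.772, -0.635, 0.001, 0.0]
ft_force: [0.1, 1.2, -1.4]
finger_gap: 0.0328
clock: 33.1
tcp_pos: [0.4881, -0.1224, 0.1332]
ee_rot: [0.775, -0.633, 0.0, -0.0]
ft_force: [0.4, 0.1, -0.7]
finger_gap: 0.033
```

View pics/w11.png

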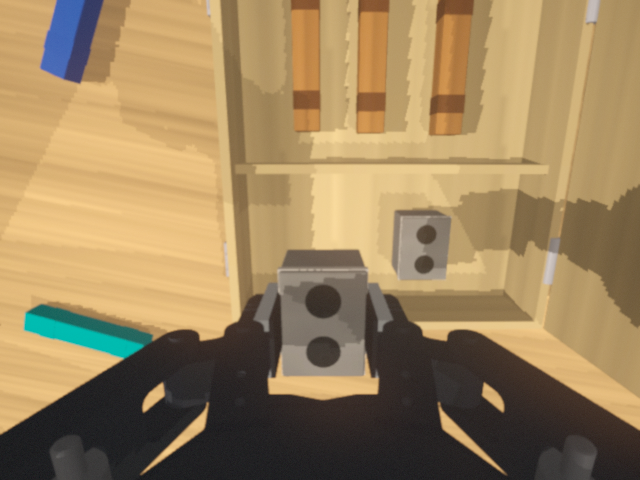

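The second chimney is over the front of the narrow bay, clear of the first one (px 422,245). I'll lower and release it.

```bash
python3 -m pendant '[[0,[0,0,-35],0],[0,[0,0,-35],0],[0,[0,0,-30],0],[0,[0,0,-14],0],[0,[0,0,0],0]]'; python3 -m pendant '[[0,[0,0,0],0],[62,[0,0,0],0],[62,[0,0,0],0],[62,[0,0,0],0]]';  python3 -m pendant '[[62,[0,0,30],0],[62,[0,0,40],0],[62,[-10,0,40],0],[0,[-20,0,40],0],[0,[-20,0,40],0]]'
```

```text
clock: 33.78
tcp_pos: [0.4881, -0.1229, 0.0189]
ee_rot: [0.774, -0.633, -0.0, -0.0]
ft_force: [-0.2, 0.1, -0.4]
finger_gap: 0.0329
clock: 34.28
tcp_pos: [0.4878, -0.1237, 0.019]
ee_rot: [0.774, -0.633, 0.0, -0.0]
ft_force: [-0.2, -1.4, 0.1]
finger_gap: 0.0527
clock: 34.9
tcp_pos: [0.437, -0.1236, 0.2101]
ee_rot: [0.774, -0.633, 0.0, -0.0]
ft_force: [-0.3, 0.5, -0.8]
finger_gap: 0.0172
```

```bash
python3 -m pendant '[[0,[-10,10,40],0],[0,[-10,20,30],0],[0,[-10,20,0],0],[0,[0,40,0],0],[0,[0,40,0],0]]';python3 - <<'E'
from blobs import *
f=grab('top'); save('t7',f);f=grab('scene'); save('s7',f); blobs(f,zmax=.04)
E
```

```text
clock: 35.52
tcp_pos: [0.4075, 0.0073, 0.279]
ee_rot: [0.774, -0.634, 0.0, -0.0]
ft_force: [-0.0, -0.1, -0.0]
finger_gap: 0.0
px [286. 173.] ztop 20 c [326. 175.] sz [58. 19.] long dir -22.4 hsv [146. 167.  82.]
px [265. 212.] ztop 20 c [364.  54.] sz [102.  21.] long dir 84.4 hsv [ 86. 255.  95.]
px [467. 256.] ztop 35 c [768. 198.] sz [49. 27.] long dir 8.3 hsv [23. 39. 91.]
px [368. 263.] ztop 20 c [613.  69.] sz [100.  20.] long dir -13.4 hsv [108. 206. 106.]
px [337. 298.] ztop 38 c [611. -38.] sz [113.   4.] long dir 11.0 hsv [ 18. 144.  77.]
px [438. 316.] ztop 38 c [781.  38.] sz [44. 18.] long dir 5.6 hsv [21. 62. 88.]
```

View pics/t7.png

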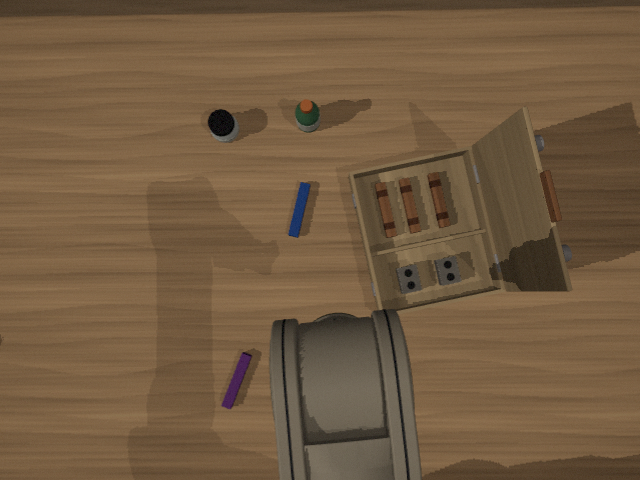

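View pics/s7.png

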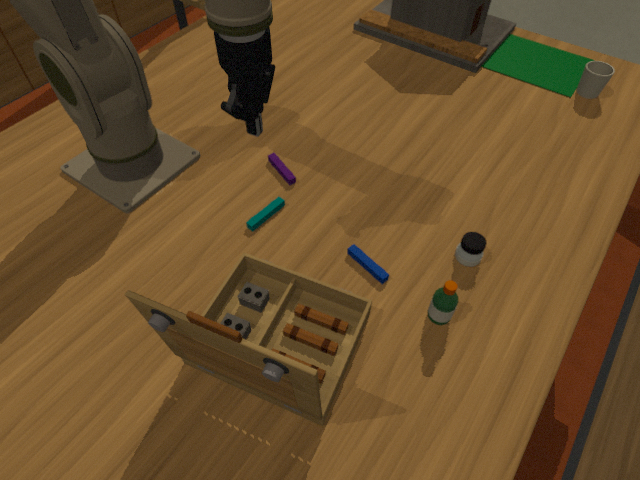

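All five parts are in: three timbers at top px (386,208), (410,205) and (438,200), and two chimneys at (409,277) and (447,269). The lid is still open. Next I'll go high over the lid to behind it.

```bash
python3 -m pendant '[[0,[10,-5,35],0],[0,[15,-20,35],0],[0,[20,-32,35],0],[0,[20,-32,20],0],[0,[20,-32,0],0]]';python3 -m pendant '[[0,[20,-32,0],0],[0,[20,-32,0],0],[0,[20,-32,0],0],[0,[20,-32,0],0],[0,[20,-32,0],0]]'; python3 -m pendant '[[0,[14,-25,0],0],[0,[0,-20,0],0],[0,[0,-20,0],0],[0,[0,0,0],0],[0,[0,0,0],0]]'
```

```text
clock: 36.25
tcp_pos: [0.4936, -0.1165, 0.4055]
ee_rot: [0.774, -0.634, 0.001, -0.001]
ft_force: [0.3, -0.2, 0.1]
finger_gap: 0.0
clock: 36.88
tcp_pos: [0.5929, -0.2765, 0.4036]
ee_rot: [0.774, -0.633, 0.0, 0.0]
ft_force: [0.4, -0.5, 0.3]
finger_gap: -0.0002
clock: 37.5
tcp_pos: [0.6066, -0.3389, 0.4042]
ee_rot: [0.774, -0.633, 0.0, -0.0]
ft_force: [0.0, 0.8, -0.3]
finger_gap: -0.0002
```

```bash
python3 -m pendant '[[0,[0,0,-35],0],[0,[0,0,-35],0],[0,[0,0,-35],0],[0,[0,0,-33],0],[0,[0,0,0],0]]'; python3 - <<'E'
from blobs import *
f=grab('scene'); save('s8',f)
f=grab('top'); save('t8',f)
E
```

```text
clock: 38.12
tcp_pos: [0.6058, -0.3379, 0.2636]
ee_rot: [0.774, -0.633, -0.002, 0.0]
ft_force: [1.0, 0.5, 1.0]
finger_gap: 0.0002
```

View pics/s8.png

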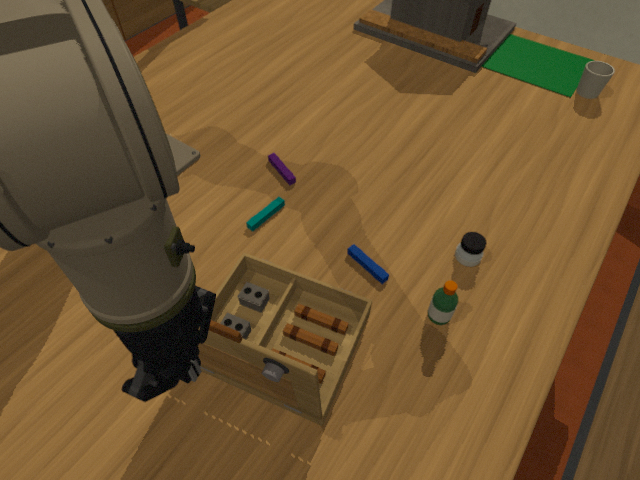

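View pics/t8.png

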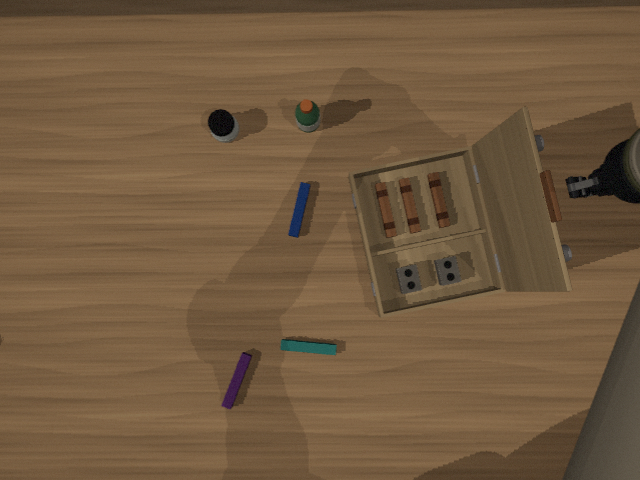

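The shut fingers (top px 578,187) are behind the tab (551,195), clear of the catches. I'll push gently in steps along the case's +y.

```bash
python3 -m pendant '[[0,[-3,15,0],0],[0,[-3,15,0],0],[0,[-3,15,0],0],[0,[-3,15,0],0],[0,[-3,15,0],0]]';python3 -m pendant '[[0,[-3,15,0],0],[0,[-3,15,0],0],[0,[-3,15,-2],0],[0,[-3,15,-4],0],[0,[-3,15,-6],0]]'; python3 - <<'E'
from blobs import *
f=grab('top'); save('t9',f); P=pts(f)
T=np.array(arm.get_obs()['tcp_pos'])-[.568,-.153,0]; print('case y',-.199*T[0]+.98*T[1],'x',.98*T[0]+.199*T[1],T[2])
E
```

```text
clock: 38.85
tcp_pos: [0.5916, -0.2639, 0.2662]
ee_rot: [0.774, -0.633, 0.001, 0.0]
ft_force: [1.4, -3.0, 1.4]
finger_gap: 0.0001
clock: 39.48
tcp_pos: [0.5765, -0.1885, 0.2537]
ee_rot: [0.774, -0.633, 0.0, -0.0]
ft_force: [0.3, -1.8, 2.0]
finger_gap: 0.0001
case y -0.0339790853985174 x 0.0016475764626784958 0.25283131164928646
```

View pics/t9.png

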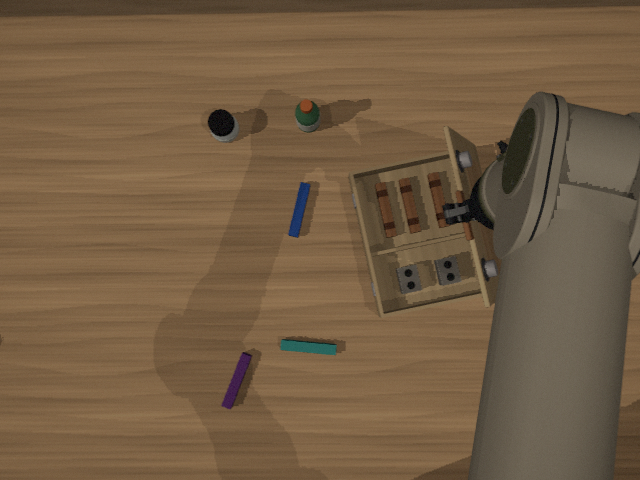

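The lid is tipping forward (edge near px 470,215) with small forces. I'll follow its arc.

```bash
python3 -m pendant '[[0,[-2,12,-8],0],[0,[-2,12,-8],0],[0,[-3,12,-10],0],[0,[-3,12,-10],0],[0,[-2,12,-10],0]]';python3 -m pendant '[[0,[-3,12,-11],0],[0,[-2,9,-13],0],[0,[-2,9,-13],0],[0,[0,0,0],0]]'; python3 - <<'E'
from blobs import *
f=grab('top'); save('t10',f); f=grab('scene'); save('s10',f)
T=np.array(arm.get_obs()['tcp_pos'])-[.568,-.153,0]; print('case y',-.199*T[0]+.98*T[1],'x',.98*T[0]+.199*T[1],T[2])
E
```

```text
clock: 40.15
tcp_pos: [0.5643, -0.1288, 0.2069]
ee_rot: [0.774, -0.633, -0.0, 0.0]
ft_force: [-0.4, -1.4, -0.0]
finger_gap: -0.0002
clock: 40.65
tcp_pos: [0.5569, -0.0986, 0.1693]
ee_rot: [0.774, -0.633, -0.001, 0.001]
ft_force: [-0.2, -0.4, 0.9]
finger_gap: -0.0002
case y 0.05415398401041768 x 0.0004432146154742262 0.1706817666710787
```

View pics/t10.png

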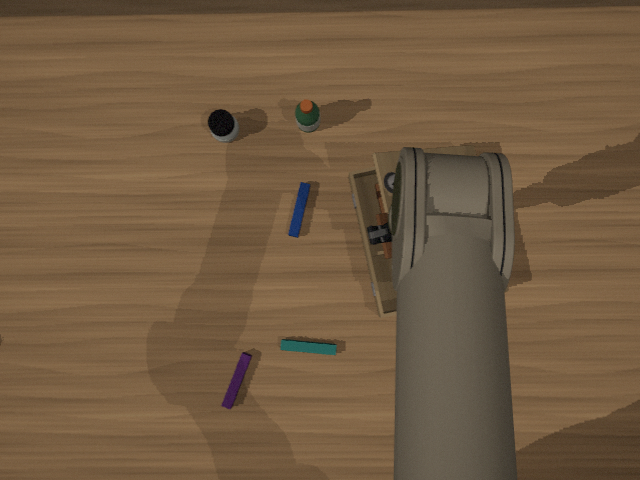

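View pics/s10.png

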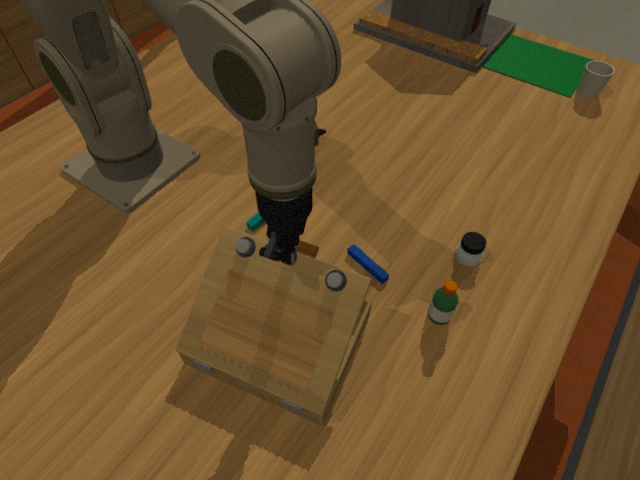

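```bash
python3 -m pendant '[[0,[-2,10,-13],0],[0,[-2,10,-14],0],[0,[-1,5,-13],0],[0,[-1,5,-13],0],[0,[-1,4,-13],0]]';python3 -m pendant '[[0,[0,2,-11],0],[0,[0,2,-11],0],[0,[0,1,-10],0],[0,[0,0,-7],0],[0,[0,0,0],0]]'; python3 - <<'E'
from blobs import *
f=grab('scene'); save('s11',f)
T=np.array(arm.get_obs()['tcp_pos'])-[.568,-.153,0]; print('case y',-.199*T[0]+.98*T[1],'x',.98*T[0]+.199*T[1],T[2])
E
```

```text
clock: 41.38
tcp_pos: [0.5506, -0.0654, 0.1038]
ee_rot: [0.774, -0.633, -0.0, 0.0]
ft_force: [0.1, -0.9, 1.6]
finger_gap: -0.0002
clock: 42.0
tcp_pos: [0.5505, -0.0608, 0.0652]
ee_rot: [0.774, -0.633, -0.0, 0.0]
ft_force: [0.3, 0.3, -0.4]
finger_gap: 0.0004
case y 0.09379384886702603 x 0.001372555161153935 0.0656775852069834
```

View pics/s11.png

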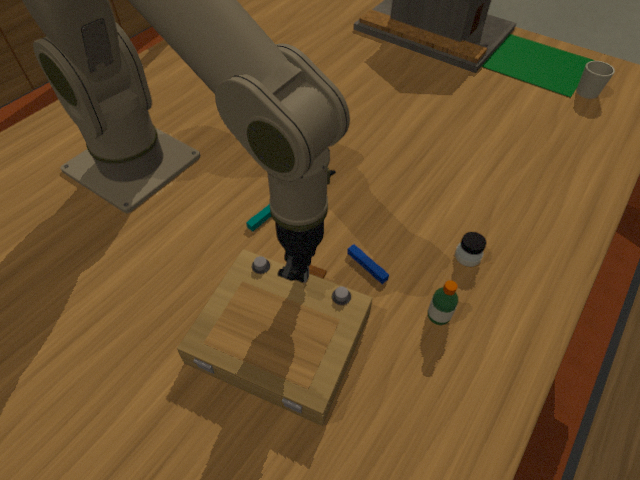

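Nearly shut. I'll press down in small steps until the force rises.

```bash
python3 -m pendant '[[0,[0,0,-3],0],[0,[0,0,-2],0],[0,[0,0,0],0]]';python3 -m pendant '[[0,[0,0,-2],0],[0,[0,0,0],0]]';python3 -m pendant '[[0,[0,0,-2],0],[0,[0,0,0],0],[0,[0,0,0],0]]'
```

```text
clock: 42.42
tcp_pos: [0.5507, -0.0607, 0.0607]
ee_rot: [0.774, -0.633, 0.0, 0.0]
ft_force: [1.0, 0.7, -0.2]
finger_gap: -0.0001
clock: 42.68
tcp_pos: [0.5508, -0.0607, 0.0605]
ee_rot: [0.774, -0.633, 0.0, -0.0]
ft_force: [-8.4, 0.8, 18.2]
finger_gap: 0.0001
clock: 43.05
tcp_pos: [0.5509, -0.0607, 0.0603]
ee_rot: [0.774, -0.633, 0.0, -0.0]
ft_force: [-17.1, 0.8, 38.3]
finger_gap: -0.0001
```

The force rose to 38 N at z = 60.3, exactly the shut lid's outer face (60.5). I'll lift off and look for the catches.

```bash
python3 -m pendant '[[0,[0,0,10],0],[0,[0,0,30],0],[0,[0,10,40],0],[0,[0,30,40],0],[0,[0,0,0],0]]'; python3 - <<'E'
from blobs import *
f=grab('scene'); save('s12',f,(160,230,400,430),3)
for k in ['catch_near_top','catch_far_top','case']:
    print(k,[(np.round(x['centre'],3).tolist(),round(x['conf'],2)) for x in arm.spot_point(f,k)])
P=pts(f)
c=np.array([.568,-.153]);R=np.array([[.98,.199],[-.199,.98]])
Q=P.copy(); Q[...,:2]=(P[...,:2]-c)@R.T
for sx in (-80,80):
    m=(abs(Q[...,0]*1000-sx)<22)&(abs(Q[...,1]*1000-88)<22)&(Q[...,2]>.07)&(Q[...,2]<.085); print(sx,m.sum(),np.round(P[m].mean(0),3),np.round(np.percentile(P[m][:,2],[50,90]),4))
for y in (-100,-50,0,50,75):
    m=(abs(Q[...,1]*1000-y)<6)&(abs(Q[...,0])<.11)&(Q[...,2]<.09)&(Q[...,2]>.03); print('lid z at y',y,m.sum(),np.round(np.nanmedian(Q[m][:,2]),4))
f=grab('top')
for k in ['catch_near_top','catch_far_top','case','lid_edge']:
    print(k,[(np.round(x['centre'],3).tolist(),round(x['conf'],2)) for x in arm.spot_point(f,k)])
E
```

```text
clock: 43.68
tcp_pos: [0.5525, -0.0179, 0.1802]
ee_rot: [0.775, -0.632, 0.002, -0.002]
ft_force: [0.3, 1.0, 0.4]
finger_gap: 0.0004
catch_near_top [([0.546, -0.025, 0.062], 0.58), ([0.472, -0.084, 0.079], 0.44)]
catch_far_top []
case [([0.568, -0.151, -0.003], 0.68)]
-80 125 [ 0.474 -0.085  0.076] [0.0764 0.0783]
80 139 [ 0.63  -0.053  0.076] [0.0764 0.0779]
lid z at y -100 1039 0.0606
lid z at y -50 901 0.0614
lid z at y 0 815 0.0613
lid z at y 50 708 0.0603
lid z at y 75 792 0.0608
catch_near_top []
catch_far_top [([0.77, 0.207, 0.027], 0.41)]
case [([0.568, -0.152, -0.001], 0.97)]
lid_edge []
```

View pics/s12.png

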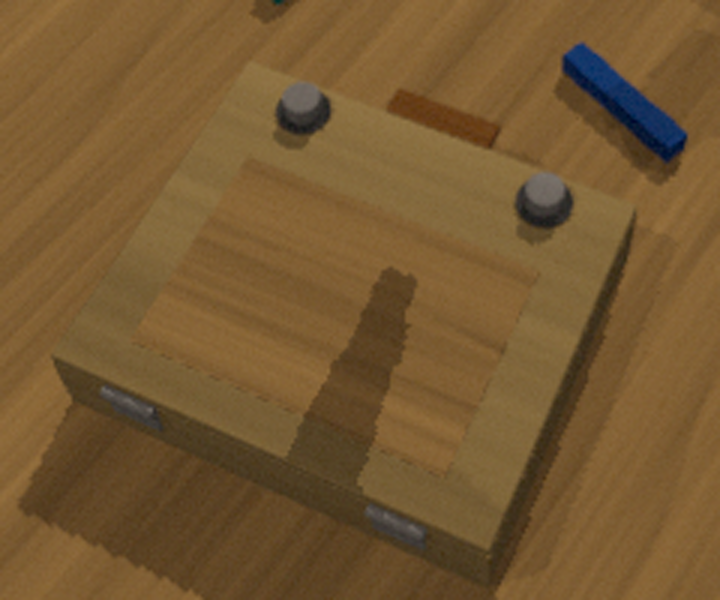

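The lid is flat at z ≈ 61 everywhere. Both catches (crop px 303,105 and 544,198) stand up at z ≈ 77, where the model puts them. I'll press the far one.

```bash
python3 -m pendant '[[0,[38,-17,0],0],[0,[38,-17,0],0],[0,[0,0,-35],0],[0,[0,0,-35],0],[0,[0,0,-25],0]]'; python3 -m pendant '[[0,[0,0,0],0],[0,[0,0,0],0]]'
```

```text
clock: 44.75
tcp_pos: [0.6259, -0.0549, 0.0796]
ee_rot: [0.774, -0.633, -0.001, 0.001]
ft_force: [0.1, 0.3, 0.5]
finger_gap: -0.0
clock: 45.0
tcp_pos: [0.6273, -0.0548, 0.0829]
ee_rot: [0.774, -0.633, 0.001, -0.0]
ft_force: [0.0, 0.3, 0.9]
finger_gap: 0.0
```

```bash
python3 -m pendant '[[0,[2,2,0],0],[0,[0,0,-5],0],[0,[0,0,-5],0],[0,[0,0,-5],0],[0,[0,0,0],0]]'; python3 -m pendant '[[0,[0,0,-2],0],[0,[0,0,0],0]]';python3 -m pendant '[[0,[0,0,-2],0],[0,[0,0,0],0]]'
```

```text
clock: 45.62
tcp_pos: [0.6294, -0.0524, 0.0672]
ee_rot: [0.774, -0.633, 0.001, -0.001]
ft_force: [1.8, 1.8, 5.4]
finger_gap: -0.0001
clock: 45.88
tcp_pos: [0.6295, -0.0525, 0.0669]
ee_rot: [0.774, -0.633, 0.001, -0.001]
ft_force: [-5.0, 1.0, 19.0]
finger_gap: -0.0
clock: 46.12
tcp_pos: [0.6296, -0.0525, 0.0666]
ee_rot: [0.774, -0.633, 0.001, -0.001]
ft_force: [-12.9, 0.9, 34.0]
finger_gap: -0.0002
```

The far catch is at the bottom (z = 66.6, 34 N). Now the near one at (473,-84).

```bash
python3 -m pendant '[[0,[0,0,20],0],[0,[0,0,30],0],[0,[-40,-8,0],0],[0,[-40,-8,0],0],[0,[-40,-8,0],0]]'; python3 -m pendant '[[0,[-36,-8,0],0],[0,[0,0,-20],0],[0,[0,0,-10],0],[0,[0,0,0],0],[0,[0,0,0],0]]'
```

```text
clock: 46.75
tcp_pos: [0.5071, -0.0771, 0.1124]
ee_rot: [0.774, -0.633, -0.0, 0.0]
ft_force: [0.0, -0.4, 0.1]
finger_gap: -0.0004
clock: 47.38
tcp_pos: [0.4732, -0.0845, 0.083]
ee_rot: [0.774, -0.633, 0.0, -0.0]
ft_force: [0.6, -0.8, -0.1]
finger_gap: 0.0001
```

```bash
python3 -m pendant '[[0,[0,0,-5],0],[0,[0,0,-5],0],[0,[0,0,-5],0],[0,[0,0,-2],0],[0,[0,0,0],0]]'; python3 -m pendant '[[0,[0,0,-2],0],[0,[0,0,0],0]]'; python3 -m pendant '[[0,[0,0,0],0],[0,[0,0,0],0]]'
```

```text
clock: 48.0
tcp_pos: [0.4733, -0.0846, 0.0669]
ee_rot: [0.774, -0.633, 0.001, -0.0]
ft_force: [-3.7, 0.7, 16.4]
finger_gap: 0.0003
clock: 48.25
tcp_pos: [0.4735, -0.0847, 0.0665]
ee_rot: [0.774, -0.633, 0.001, -0.0]
ft_force: [-12.7, 1.4, 38.6]
finger_gap: 0.0001
clock: 48.5
tcp_pos: [0.4735, -0.0847, 0.0665]
ee_rot: [0.774, -0.633, 0.001, -0.0]
ft_force: [-13.5, 1.9, 37.3]
finger_gap: 0.0005
```

```bash
python3 -m pendant '[[0,[0,0,15],0],[0,[0,0,35],0],[0,[0,30,40],0],[0,[0,40,40],0],[0,[0,40,0],0]]'; python3 -m pendant '[[0,[0,40,0],0],[0,[0,40,0],0],[0,[0,0,0],0],[0,[0,0,0],0]]'; python3 - <<'E'
from blobs import *
f=grab('scene'); save('s13',f,(160,200,500,430),2.3)
P=pts(f)
c=np.array([.568,-.153]);R=np.array([[.98,.199],[-.199,.98]])
Q=P.copy(); Q[...,:2]=(P[...,:2]-c)@R.T
for sx in (-80,80):
    m=(abs(Q[...,0]*1000-sx)<8)&(abs(Q[...,1]*1000-88)<8)&(Q[...,2]<.09); print(sx,m.sum(),np.round(np.nanpercentile(Q[m][:,2],[10,50,90]),4))
for y in (-100,-50,0,50,75):
    m=(abs(Q[...,1]*1000-y)<6)&(abs(Q[...,0])<.11)&(Q[...,2]<.09)&(Q[...,2]>.03); print('lid z at y',y,m.sum(),np.round(np.nanmedian(Q[m][:,2]),4))
blobs(f,zmin=.01,zmax=.12)
E
```

```text
clock: 49.12
tcp_pos: [0.474, 0.0265, 0.1967]
ee_rot: [0.774, -0.634, 0.002, -0.002]
ft_force: [0.6, -0.3, -0.4]
finger_gap: 0.0
clock: 49.62
tcp_pos: [0.4725, 0.1045, 0.1934]
ee_rot: [0.774, -0.633, -0.0, 0.001]
ft_force: [-0.1, -1.2, -0.1]
finger_gap: 0.0
-80 59 [0.0655 0.0668 0.068 ]
80 72 [0.0652 0.0668 0.0684]
lid z at y -100 1020 0.0605
lid z at y -50 911 0.0615
lid z at y 0 814 0.0614
lid z at y 50 719 0.0604
lid z at y 75 743 0.0606
px [286. 173.] ztop 20 c [326. 175.] sz [58. 20.] long dir -19.6 hsv [146. 167.  79.]
px [265. 212.] ztop 20 c [364.  54.] sz [101.  20.] long dir 85.3 hsv [ 86. 255.  92.]
px [471. 248.] ztop 56 c [767. 208.] sz [47. 46.] long dir 74.5 hsv [22. 53. 34.]
px [368. 263.] ztop 20 c [613.  70.] sz [102.  20.] long dir -14.0 hsv [108. 210. 102.]
px [334. 286.] ztop 64 c [594. -36.] sz [171.  29.] long dir 0.7 hsv [ 18. 139. 117.]
px [443. 303.] ztop 105 c [779.  52.] sz [21. 20.] long dir -64.5 hsv [ 32. 119.  65.]
```

View pics/s13.png

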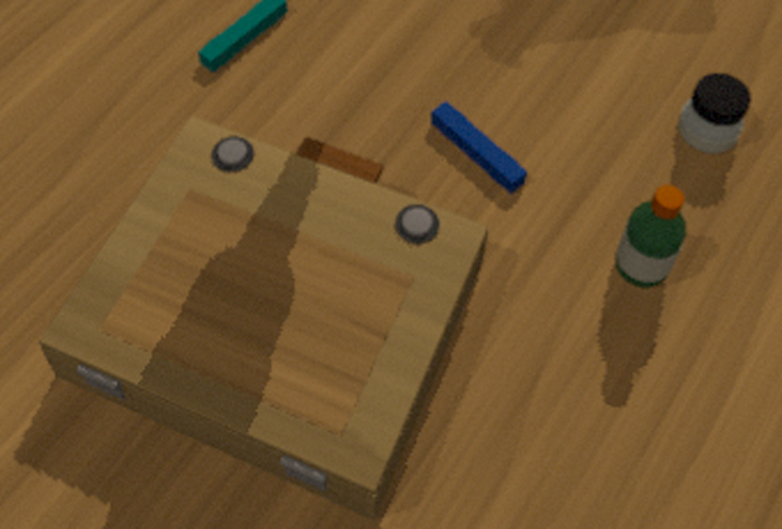

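The lid is flat and shut, and both catches are at 66.8 mm (fully down is 67). The bottle and jar have not moved, and the arm is clear.

```bash
python3 -c "
from plant import arm
print(arm.hand_in())"
```

```text
the job is handed in; nothing more can be done
None
```

I packed all three brown timbers into the wide bay and both chimney blocks that were there into the narrow bay. I then lowered the lid gently until it was shut, pressed both catches down, moved the arm clear and handed the job in at about 50 s. The hand-in gives no verdict.

- **Contents:** just before I pushed the lid, the cameras showed all five parts in their bays. I saw no third chimney, and I could not see inside the case once the lid was shut.
- **Lid and catches:** the lid measured flat at 60–61 mm (60.5 mm when shut), and both catch tops measured 66.8 mm (67 mm when fully down).
- **Left alone:** the glue bottle and paint jar were where they started, and I never touched the blue, purple and turquoise look-alikes.
- **Checks that disagreed:** no measurement failed. The trained networks sometimes gave wrong hits or missed things, such as a "chimney" on the case and no far catch. I used depth measurements checked against the pictures instead.

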